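# Slide the lamp board out to the gauge and hold it

### The job

Take the lamp board by its upright grip and first push it sideways along the stand until you feel it seat flat against the fence. Then, keeping it along the fence, slide it outward over the stand's front edge until its front edge is in line with the gauge's pointer, without lifting it off the stand or letting it tip. It is nose-heavy out there, so finish while still holding it level and still, resting on the stand; leave the other things on the bench where they are.

Things in the scene. Friction and masses are not known exactly. Their poses are not given: they have to be found in the camera images.
- stand: Fixed dark steel test stand, 240 (x) x 180 (y) x 70 mm high, standing on the bench. Origin: centre of its underside. Its x axis points outward over its front edge, the way the board slides (to the robot's left and ahead), y to the fence, on the side nearer the robot, z up. Its flat top is 70 mm above the origin and its front edge 120 mm along +x.
- fence: Steel fence bar along the +y side of the stand's top, fixed to it: 240 (x) x 12 (y) x 16 mm high. Origin: centre of its underside, axes as the stand's.
- fence_face (a point): Centre of the fence's inner face, against which the board's long side seats; 76 mm from the stand's centre line, 8 mm above the stand's top; axes as the stand's.
- stand_edge (a point): Point on the stand's front top edge over which the board slides, at the middle of the seated board's width; axes as the stand's.
- gauge: Fixed gauge on the bench ahead of the stand, on the side away from the fence: block base 50 x 60 x 22 mm, steel post, and a thin level pointer blade (3 mm thick, 14 mm tall) that points to the fence side (+y). Origin: on the bench right under the pointer's tip; base, post and clamp lie 45 to 105 mm to -y; top of post 105 mm. Axes as the stand's.
- gauge_tip (a point): The pointer's tip, the mark: 115 to 145 mm beyond the stand's front edge, 79 mm above the bench. The seated board passes it with 12 mm to spare sideways.
- board: Loose lamp board, about 0.6 to 0.9 kg: aluminium plate 240 (x) x 110 (y) x 8 mm lying on the stand, with a round black lamp (88 mm across, 104 mm above the plate's underside at its top) 38 to 111 mm ahead of the centre and an upright black grip near its rear end. Origin: centre of the plate's underside; x points outward to the front edge. Sliding friction under 8 N.
- board_grip (a point): Centre, half-way up, of the board's upright grip: a black bar 60 mm long (board x), 18 mm thick (board y, to be pinched from above across this) and 50 mm high, from the plate's top (8 mm) to 58 mm above its underside; this point is 80 mm behind the board's centre and 33 mm above its underside. Axes as the board's.
- board_front (a point): Middle of the board's front edge, half-way up the plate's thickness, 120 mm ahead of the board's centre. It is to come in line with the pointer's tip along the stand's x axis. At the start it is 0 to 40 mm beyond the stand's edge. Unheld, the board tips from about 100 mm overhang; at the mark its tail must be held down with up to about 8 N.
- board_side (a point): Middle of the board's long side that faces the fence, half-way up the plate's thickness, 55 mm from the board's centre line. At the start it is 15 to 50 mm off the fence and the board up to 0.1 rad askew.
- driver: Screwdriver, lying loose beside the stand; leave alone.
- wrench: Wrench, lying loose on the bench; leave alone.
- jar: Amber jar 52 mm across, 65 mm high, beyond the board's front; leave alone.
- tape: Roll of tape 84 mm across, 20 mm high, flat near the stand's rear; leave alone.
- relay: Small black relay 34 x 34 x 32 mm on the bench below the board's overhang; leave alone.
- tray: Grey parts tray 110 x 150 x 35 mm; leave alone.
There are look-alikes about, which are no part of the job. What is shaped like the gauge but green or yellow is not meant.

How it is judged:
By the outcome, as a careful person would: the job done as asked, in the order asked, and still so for the second after the job is handed in, while the arm keeps its last pose, push and grip.
It also fails if it takes over 51 s, if anything falls off the work surface, if the arm or the gripper's body presses on something with over 40 N, if the wrist force passes 120 N, or if a joint passes its speed limit or range.

### The arm

A 7-joint arm with a two-finger parallel gripper is mounted at the origin on the work surface. World frame = base frame: x ahead of the robot, y to its left, z up, the work surface at z = 0. Lengths are in m, angles in rad, forces in N, time in s.
With the tool pointing down it reaches from about 0.425 to 0.875 m from the base axis. Payload 4.7 kg.
Tool frame: the origin (TCP) lies at the very end of the fingers, on their centre line; the grasp point (between the pads) lies 19 mm behind it; x points along the fingers, y is the direction in which the jaws open and shut, and the axes are right-handed (so a half turn about x gives the same grasp; the last joint's range is limited). The gripper opens to 87 mm and grips with 3 to 60 N. Pads are 19 mm wide; open, the fingers measure 117 mm over their backs; the gripper's body (75 mm by 190 mm) begins 51 mm behind the grasp point.
Start: joints at [-1.336, 0.321, -0.07, 1.45, 0.023, 1.371, -0.057], TCP at [0.142, 0.634, 0.223] pointing down, gripper open.
Joint ranges: [-2.86, 2.86], [-0.3, 2.09], [-1.38, 1.24], [0.06, 2.45], [-1.56, 4.7], [0.09, 2.05], [-2.69, 2.69]. Speed limits (rad/s): [2.57, 2.57, 3.14, 3.14, 3.14, 3.14, 3.14].

### API

Orientations are given as [roll, pitch, yaw] about the fixed x, y, z axes, in that order (R = Rz(yaw) Ry(pitch) Rx(roll)).
In Python, from bench import ctrl, get_image, get_calibration, workorder gives the robot as it stands.
- The arm moves only by the tool arm_command, never from a script. Its argument "series" is a list of rows, each an object with "offset": the shift along the tool's x, y, z in m, a list of three; "twist": the turn, a rotation vector about the tool's x, y, z in units of 6 degrees (1.0 is 6 degrees), a list of three; "grip": the closure, from 0 (fully open) to 1 (shut). In form: [{"offset": [dx, dy, dz], "twist": [ax, ay, az], "grip": grip}, ...]. A call has 1 to 10 rows; each row is the pose to reach, as a shift and turn from the pose measured when the call began, along the tool's axes at that moment; what a row does not reach only later rows make up. A row lasts 1/12 s, in which the tool goes at most 41.7 mm and 7.16 degrees, less where a joint would pass 70% of its speed; a pose out of reach is approached as far as the arm can. A call with a gripper value outside its range is refused whole. The fingers move at their own pace and stop on an object; "newtons" is the grip in N (left out, the last holds). Time passes only in rows, so rows that repeat a pose let the fingers close. It gives the time, the measured TCP pose, the force and the opening at its end, in the units of the state.
- ctrl.read_state(): the state, without advancing time (a new reading comes with each control period).
- get_image(name): name is "scene" or "top" or "wrist"; returns (picture, depth): 384x512x3 uint8, red, green, blue; 384x512 float32, m along the optical axis (not along the pixel's ray), 0 where there is no reading.
- get_calibration(name): a dict with "fx", "fy", "cx", "cy" (pixels), "position" and "rotation" of the camera in the world; the wrist camera has in their place "T_tool_cam" (4x4, takes a point from camera to tool coordinates, whose origin is the TCP and whose axes are the tool frame's). Camera axes: x right, y down, z forward; pixel columns grow to the right and rows downward; lengths in m; the calibration is good to about 2 mm. A picture is of the moment at which its call begins: read the wrist's pose just before it. get_calibration takes no time and is no camera call.
- workorder.hand_in(): hands the job in, once; it reports no verdict.
The state is a dict: "clock": time; "joints": joint angles; "qvel": joint speeds; "joint_efforts": joint torques, N m; "tcp_pos": TCP position; "tool_rot": TCP orientation; "contact_force": force on the tool from outside, world axes, zero at the start; "ft_torque": the same for the moment, N m; "width": opening from 0.0 (shut) to 1.0 (fully open).
Only numpy, scipy, OpenCV 4.12 (cv2) and the standard library are available. Lean on these libraries where they do the work, as an engineer would, in place of code of your own. Each camera call takes 0.05 s, during which the arm holds its last target.

## Working session

There is one attempt and no reset: what is moved stays moved. The work goes in short steps, Python scripts to look and compute and a tool call to move; the robot and the scene stay as the last step left them, time stands still between calls to the robot, and variables do not carry over. Pictures are saved under pics/ and viewed, and the job is handed in when it is done.

Besides the shell and the picture viewer there is one more tool, called after ">>>" as name(argument=value, ...) on one line, values as JSON. arm_command: Moves the arm, as the interface text tells. Its arguments: {"type":"object","properties":{"series":{"type":"array"},"newtons":{"type":"number"}},"required":["series"]}

```bash
ls; mkdir -p pics
cat > h.py <<'E'
import numpy as np, cv2
from bench import ctrl, get_image, get_calibration, workorder
def snap(n,f):
    im,d=get_image(n); cv2.imwrite(f'pics/{f}.png',im[:,:,::-1]); np.save(f'pics/{f}.npy',d); return im,d
def world(n,u,v,d,T=None):
    c=get_calibration(n); p=np.array([(u-c['cx'])/c['fx']*d,(v-c['cy'])/c['fy']*d,d])
    return np.array(c['rotation'])@p+np.array(c['position'])
def crop(f,o,u0,v0,u1,v1,s):
    im=cv2.imread(f'pics/{f}.png')[v0:v1,u0:u1]; cv2.imwrite(f'pics/{o}.png',cv2.resize(im,None,fx=s,fy=s,interpolation=cv2.INTER_CUBIC))
E
python3 - <<'E'
from h import *
snap('scene','s0');snap('top','t0')
print(ctrl.read_state())
for n in('scene','top','wrist'):print(get_calibration(n))
E
```

```text
pics
{'clock': 0.1, 'joints': array([-1.33586639,  0.32173703, -0.0700853 ,  1.45156014,  0.0225658 ,
        1.37080009, -0.05693423]), 'qvel': array([-0.00054218, -0.00200312,  0.00038286, -0.00116377, -0.00016453,
        0.00083034, -0.00046598]), 'joint_efforts': array([-3.00818647e-04, -4.92571557e+01, -4.05822918e-01, -3.13401175e+01,
       -6.42856560e-02,  3.95110063e-02,  7.17321609e-05]), 'tcp_pos': array([0.14230122, 0.6337195 , 0.22157499]), 'tool_rot': array([-1.5356894 ,  1.56907811, -1.75653183]), 'contact_force': array([-0.69615889,  1.27142364, -0.17561967]), 'ft_torque': array([-0.01730573,  0.00940236,  0.02077686]), 'width': 1.001661591494563}
{'fx': 409.2056698674483, 'fy': 409.2056698674483, 'cx': 254.81802126335936, 'cy': 194.27754738174352, 'position': array([1.04311382, 0.72113334, 0.85893085]), 'rotation': array([-2.29804289,  0.01442158,  2.5313797 ])}
{'fx': 444.60997797362785, 'fy': 444.60997797362785, 'cx': 255.8514348053283, 'cy': 189.52144266802094, 'position': array([0.35734127, 0.01958442, 1.50933721]), 'rotation': array([-3.0026237 , -0.01108303, -1.55520753])}
{'fx': 269.6096564547517, 'fy': 269.6096564547517, 'cx': 256.7209741851075, 'cy': 191.39578851564193, 'T_tool_cam': array([[ 9.15445871e-04, -2.98962550e-01,  9.54264405e-01,
        -1.62069145e-01],
       [ 9.99999549e-01,  5.13674427e-04, -7.98390925e-04,
        -1.60967399e-04],
       [-2.51492235e-04,  9.54264706e-01,  2.98962886e-01,
        -8.35194465e-02],
       [ 0.00000000e+00,  0.00000000e+00,  0.00000000e+00,
         1.00000000e+00]])}
```

```bash
cat >> h.py <<'E'
from scipy.spatial.transform import Rotation as R
def world(n,u,v,d):
    c=get_calibration(n); p=np.array([(u-c['cx'])/c['fx']*d,(v-c['cy'])/c['fy']*d,d])
    return R.from_euler('xyz',c['rotation']).apply(p)+np.array(c['position'])
def ray(n,u,v,z):
    c=get_calibration(n); o=np.array(c['position']); p=R.from_euler('xyz',c['rotation']).apply([(u-c['cx'])/c['fx'],(v-c['cy'])/c['fy'],1])
    return o+p*(z-o[2])/p[2]
E
python3 - <<'E'
from h import *
crop('s0','s0b',0,0,512,384,1.56);crop('t0','t0b',0,0,512,384,1.56)
E
```

```text
(no output)
```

View pics/s0b.png

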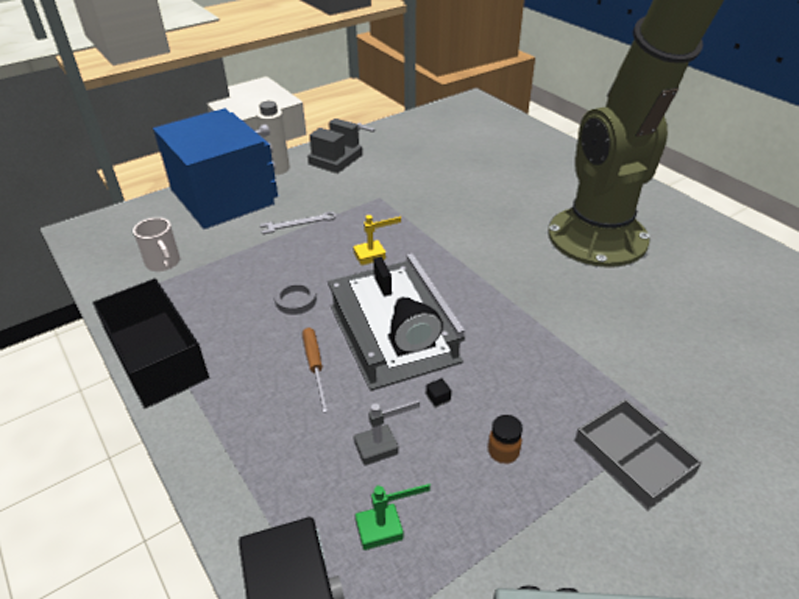

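View pics/t0b.png

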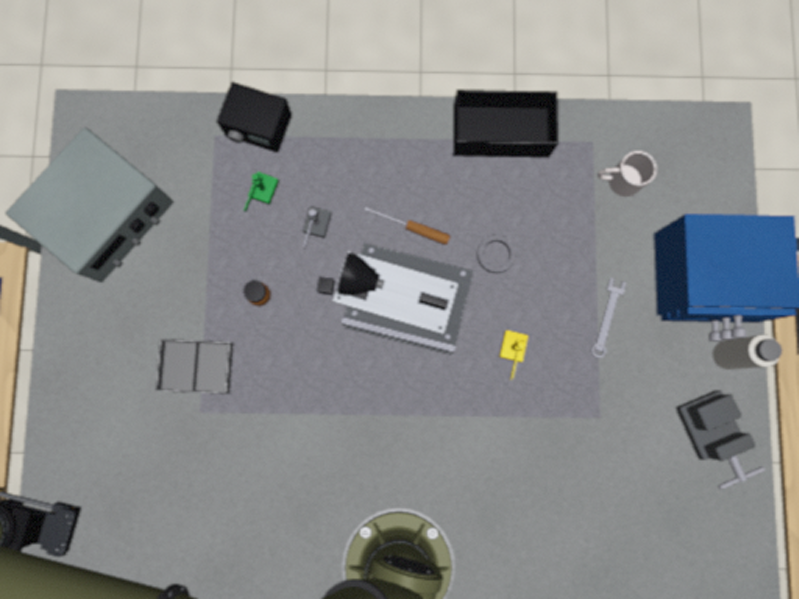

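The stand is at about (405,300) in the enlarged top view, with its fence on the near side (400,335). There are three gauge shapes: grey (315,222), green (262,188) and yellow (514,347). Grey steel fits, because it stands ahead of the stand's front edge on the side away from the fence and isn't green or yellow. I'll enlarge to confirm.

Run:
```python
from h import *
crop('s0','s1',190,155,330,310,5);crop('t0','t1',180,125,310,230,6)
```

```text
(no output)
```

View pics/s1.png

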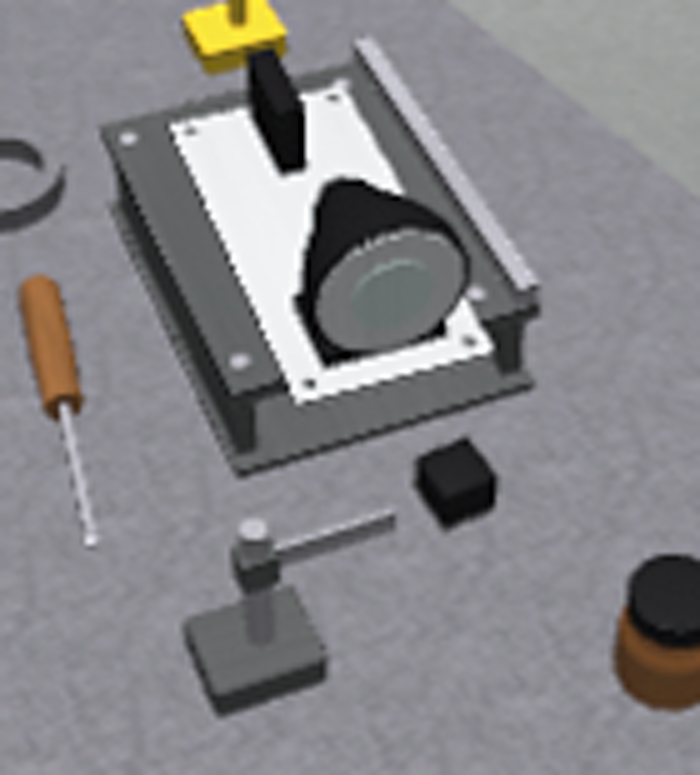

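View pics/t1.png

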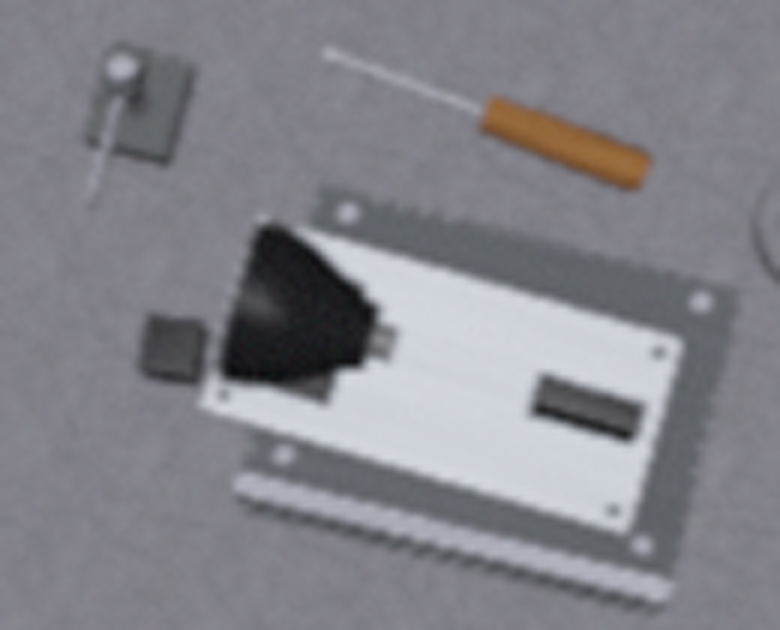

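Run:
```python
from h import *
d=np.load('pics/t0.npy');ds=np.load('pics/s0.npy')
def T(n,x,y,z): 
    p=ray('top',180+x/6-.4,125+y/6-.4,z); print('top',n,p.round(4)); return p
def S(n,x,y,z):
    p=ray('scene',190+x/5-.4,155+y/5-.4,z); print('scene',n,p.round(4)); return p
bb=[T('b_rf',683,342,.078),T('b_rn',630,533,.078),T('b_fn',200,405,.078),T('b_ff',262,218,.078)]
for i in range(4): e=bb[(i+1)%4]-bb[i];print(np.linalg.norm(e).round(4),np.degrees(np.arctan2(e[1],e[0])).round(2))
a=T('fence in f',238,470,.086);b=T('fence in r',675,578,.086);e=a-b;print(np.linalg.norm(e),np.degrees(np.arctan2(e[1],e[0])))
a=T('stand rf',738,288,.07);b=T('stand ff',322,190,.07);e=b-a;print(np.linalg.norm(e),np.degrees(np.arctan2(e[1],e[0])))
T('tip',92,203,.086)
T('grip1',540,375,.128);T('grip2',645,402,.128)
T('grip3',637,425,.128);T('grip4',533,400,.128)
print()
bb=[S('b_rn',350,82,.078),S('b_fn',492,352,.078),S('b_ff',297,403,.078),S('b_rf',170,125,.078)]
for i in range(4): e=bb[(i+1)%4]-bb[i];print(np.linalg.norm(e).round(4),np.degrees(np.arctan2(e[1],e[0])).round(2))
S('stand fn',540,305,.07);S('stand ff',234,393,.07);S('stand rf',102,130,.07)
S('fence top outer f',540,285,.086);S('fence outer r',368,37,.086);S('fence in f',520,290,.086);S('fence in r',355,45,.086)
S('tip top',395,512,.086);S('tip bot',395,525,.072)
S('g1',248,57,.128);S('g2',272,50,.128);S('g3',304,85,.128);S('g4',280,105,.128)
```

```text
top b_rf [ 0.586  -0.1153  0.078 ]
top b_rn [ 0.4814 -0.0872  0.078 ]
top b_fn [0.5469 0.146  0.078 ]
top b_ff [0.6506 0.1151 0.078 ]
0.1083 164.93
0.2422 74.3
0.1081 -16.58
0.2393 -105.66
top fence in f [0.5111 0.1239 0.086 ]
top fence in r [ 0.457  -0.1108  0.086 ]
0.24082997669988623 77.02981996920128
top stand rf [ 0.6177 -0.1462  0.07  ]
top stand ff [0.6685 0.0831 0.07  ]
0.23476723479716236 77.52221976507143
top tip [0.6556 0.2071 0.086 ]
top grip1 [ 0.5592 -0.0358  0.128 ]
top grip2 [ 0.5459 -0.0909  0.128 ]
top grip3 [ 0.5337 -0.0867  0.128 ]
top grip4 [ 0.5459 -0.0323  0.128 ]

scene b_rn [ 0.4761 -0.0839  0.078 ]
scene b_fn [0.5484 0.147  0.078 ]
scene b_ff [0.6527 0.1169 0.078 ]
scene b_rf [ 0.5874 -0.1136  0.078 ]
0.242 72.61
0.1086 -16.1
0.2396 -105.83
0.1152 165.06
scene stand fn [0.4999 0.1285 0.07  ]
scene stand ff [0.6715 0.0856 0.07  ]
scene stand rf [ 0.6185 -0.1423  0.07  ]
scene fence top outer f [0.5011 0.1286 0.086 ]
scene fence outer r [ 0.4466 -0.1058  0.086 ]
scene fence in f [0.5123 0.1253 0.086 ]
scene fence in r [ 0.458  -0.1039  0.086 ]
scene tip top [0.6584 0.2098 0.086 ]
scene tip bot [0.6563 0.2071 0.072 ]
scene g1 [ 0.5469 -0.0864  0.128 ]
scene g2 [ 0.5318 -0.0837  0.128 ]
scene g3 [ 0.5353 -0.0456  0.128 ]
scene g4 [ 0.5566 -0.0386  0.128 ]
```

```bash
cat >> h.py <<'E'
YAW=np.radians(77.1)   # stand x
def st():
    s=ctrl.read_state(); Rm=R.from_euler('xyz',s['tool_rot']); return s,np.array(s['tcp_pos']),Rm
def goal(x,y,z,yaw):  # tool x down, tool y along board y (yaw+90) or opposite, whichever closer
    s,p,Rm=st(); best=None
    for k in(1,-1):
        yv=k*np.array([-np.sin(yaw),np.cos(yaw),0]); xv=np.array([0,0,-1.]); zv=np.cross(xv,yv)
        G=R.from_matrix(np.c_[xv,yv,zv]); rv=(Rm.inv()*G).as_rotvec()
        if best is None or np.linalg.norm(rv)<np.linalg.norm(best): best=rv
    print('offset',Rm.inv().apply(np.array([x,y,z])-p).round(4),'twist',(np.degrees(best)/6).round(3))
def rep():
    s,p,Rm=st(); print('t',round(s['clock'],2),'p',p.round(4),'F',s['contact_force'].round(1),'w',round(s['width'],3)); M=Rm.as_matrix(); 
    yv=M[:,1]; print('jaw yaw',np.degrees(np.arctan2(yv[1],yv[0])).round(2),'tilt',np.degrees(np.arccos(-M[2,0])).round(2))
    ex=np.array([np.cos(YAW),np.sin(YAW),0]);ey=np.array([-np.sin(YAW),np.cos(YAW),0]);print('F stand',(ex@s['contact_force']).round(1),(ey@s['contact_force']).round(1)); print('tool axes: stand x in tool',Rm.inv().apply(ex).round(3),'stand y',Rm.inv().apply(ey).round(3))
E
python3 - <<'E'
from h import *
rep(); goal(.545,-.062,.2,np.radians(74.2))
print(st()[2].as_matrix().round(3), st()[0]['joints'])
ex=np.array([np.cos(YAW),np.sin(YAW)]);ey=np.array([-ex[1],ex[0]])
for n,p in dict(fin=[.5111,.1239],fin2=[.457,-.1108],sff=[.6685,.0831],srf=[.6177,-.1462],s2fn=[.4999,.1285],s2ff=[.6715,.0856],s2rf=[.6185,-.1423],tip=[.6556,.2071],tip2=[.657,.2085],b_rf=[.586,-.1153],b_rn=[.4814,-.0872],b_fn=[.5469,.146],b_ff=[.6506,.1151],grip=[.5455,-.0618]).items(): print(n,(ex@p).round(4),(ey@p).round(4))
E
```

```text
t 0.1 p [0.1423 0.6337 0.2216] F [-0.7  1.3 -0.2] w 1.002
jaw yaw 77.35 tilt 0.1
F stand 1.1 1.0
tool axes: stand x in tool [-0.002  1.     0.004] stand y [-0.     0.004 -1.   ]
offset [ 0.0226 -0.5906  0.5453] twist [-1.4476e+01 -1.2000e-02  1.4000e-02]
[[-0.     0.219  0.976]
 [-0.002  0.976 -0.219]
 [-1.    -0.002  0.   ]] [-1.33586639  0.32173703 -0.0700853   1.45156014  0.0225658   1.37080009
 -0.05693423]
fin 0.2349 -0.4705
fin2 -0.006 -0.4702
sff 0.2302 -0.6331
srf -0.0046 -0.6347
s2fn 0.2369 -0.4586
s2ff 0.2334 -0.6354
s2rf -0.0006 -0.6347
tip 0.3482 -0.5928
tip2 0.3499 -0.5939
b_rf 0.0184 -0.597
b_rn 0.0225 -0.4887
b_fn 0.2644 -0.5005
b_ff 0.2574 -0.6085
grip 0.0615 -0.5455
```

>>> arm_command(series=[{"offset":[-0.01,-0.025,0.035],"twist":[0.8,0,0],"grip":0},{"offset":[-0.02,-0.05,0.07],"twist":[1.6,0,0],"grip":0},{"offset":[-0.03,-0.075,0.105],"twist":[2.4,0,0],"grip":0},{"offset":[-0.03,-0.1,0.14],"twist":[3.2,0,0],"grip":0},{"offset":[-0.03,-0.125,0.175],"twist":[4,0,0],"grip":0},{"offset":[-0.03,-0.15,0.21],"twist":[4.8,0,0],"grip":0},{"offset":[-0.03,-0.175,0.245],"twist":[5.6,0,0],"grip":0},{"offset":[-0.03,-0.2,0.28],"twist":[6.4,0,0],"grip":0},{"offset":[-0.03,-0.225,0.315],"twist":[7.2,0,0],"grip":0},{"offset":[-0.03,-0.25,0.35],"twist":[8,0,0],"grip":0}])

```text
clock: 0.93
tcp_pos: [0.4187, 0.3238, 0.2518]
tool_rot: [-0.833, 1.569, -1.896]
contact_force: [0.9, 0.6, -0.1]
width: 0.999
```

```bash
cat >> h.py <<'E'
def goal(x,y,z,yaw):  # tool x down, tool y along -board y
    s,p,Rm=st(); k=-1
    yv=k*np.array([-np.sin(yaw),np.cos(yaw),0]); xv=np.array([0,0,-1.]); zv=np.cross(xv,yv)
    rv=(Rm.inv()*R.from_matrix(np.c_[xv,yv,zv])).as_rotvec()
    print('offset',Rm.inv().apply(np.array([x,y,z])-p).round(4),'twist',(np.degrees(rv)/6).round(3))
E
python3 - <<'E'
from h import *
rep(); goal(.5455,-.0615,.22,np.radians(74.2));print(st()[0]['joints'])
E
```

```text
t 0.93 p [0.4187 0.3238 0.2518] F [ 0.9  0.6 -0.1] w 0.999
jaw yaw 29.12 tilt 0.1
F stand 0.8 -0.8
tool axes: stand x in tool [-0.002  0.669 -0.743] stand y [ 0.    -0.743 -0.669]
offset [ 0.0324 -0.0766  0.3983] twist [7.487e+00 1.600e-02 7.000e-03]
[-0.96196173  0.04731826  0.26272441  1.71411071 -0.01155901  1.3833237
 -0.18909882]
```

>>> arm_command(series=[{"offset":[0,-0.008,0.04],"twist":[0.8,0,0],"grip":0},{"offset":[0,-0.016,0.08],"twist":[1.6,0,0],"grip":0},{"offset":[0,-0.024,0.12],"twist":[2.4,0,0],"grip":0},{"offset":[0,-0.032,0.16],"twist":[3.2,0,0],"grip":0},{"offset":[0,-0.04,0.2],"twist":[4,0,0],"grip":0},{"offset":[0,-0.048,0.24],"twist":[4.8,0,0],"grip":0},{"offset":[0,-0.056,0.28],"twist":[5.6,0,0],"grip":0},{"offset":[0,-0.064,0.32],"twist":[6.4,0,0],"grip":0},{"offset":[0,-0.072,0.36],"twist":[7.2,0,0],"grip":0},{"offset":[0,-0.077,0.396],"twist":[7.5,0,0],"grip":0}])

```text
clock: 1.77
tcp_pos: [0.5439, -0.0627, 0.2524]
tool_rot: [0.056, 1.569, -1.797]
contact_force: [0.8, -0.2, -0.4]
width: 0.998
```

Run:
```python
from h import *
rep(); goal(.5455,-.0615,.15,np.radians(74.2));print(st()[0]['joints'])
np.save('pics/w0pose.npy',np.r_[st()[1],st()[2].as_quat()])
snap('wrist','w0'); crop('w0','w0b',0,0,512,384,1.56)
```

```text
t 1.77 p [ 0.5439 -0.0627  0.2524] F [ 0.8 -0.2 -0.4] w 0.998
jaw yaw -16.18 tilt 0.1
F stand 0.0 -0.8
tool axes: stand x in tool [-0.002 -0.057 -0.998] stand y [ 0.    -0.998  0.057]
offset [ 0.1024  0.0012 -0.0018] twist [-0.064  0.017 -0.001]
[-0.55509817  0.09171698  0.66677582  1.68477235 -0.05586124  1.38516197
 -0.16245437]
```

View pics/w0b.png

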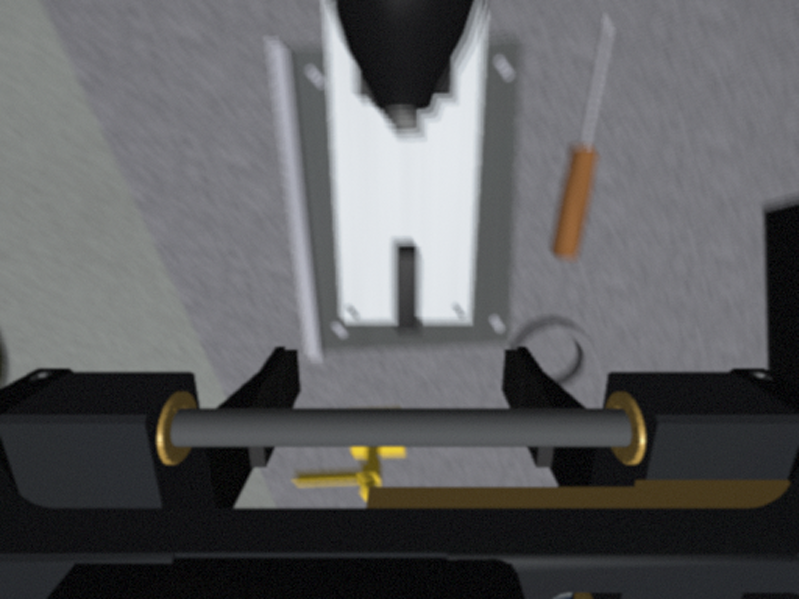

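The wrist view shows the grip at (405,285), upright and centred between the fingers (298 and 505), so I'm descending.

>>> arm_command(series=[{"offset":[0.03,0.001,-0.001],"twist":[0,0,0],"grip":0},{"offset":[0.06,0.001,-0.002],"twist":[0,0,0],"grip":0},{"offset":[0.09,0.001,-0.002],"twist":[0,0,0],"grip":0},{"offset":[0.11,0.001,-0.002],"twist":[0,0,0],"grip":0},{"offset":[0.13,0.001,-0.002],"twist":[0,0,0],"grip":0},{"offset":[0.145,0.001,-0.002],"twist":[0,0,0],"grip":0},{"offset":[0.155,0.001,-0.002],"twist":[0,0,0],"grip":0},{"offset":[0.162,0.001,-0.002],"twist":[0,0,0],"grip":0},{"offset":[0.166,0.001,-0.002],"twist":[0,0,0],"grip":0},{"offset":[0.166,0.001,-0.002],"twist":[0,0,0],"grip":0}])

```text
clock: 2.65
tcp_pos: [0.547, -0.0707, 0.0863]
tool_rot: [0.448, 1.563, -1.413]
contact_force: [-0.2, -0.2, 0.1]
width: 0.994
```

Run:
```python
from h import *
rep(); goal(.5455,-.0615,.086,np.radians(74.2))
snap('wrist','w1'); crop('w1','w1b',0,0,512,384,1.56)
```

```text
t 2.65 p [ 0.547  -0.0707  0.0863] F [-0.2 -0.2  0.1] w 0.994
jaw yaw -16.67 tilt 0.47
F stand -0.2 0.2
tool axes: stand x in tool [-0.008 -0.066 -0.998] stand y [-0.003 -0.998  0.066]
offset [ 0.0002 -0.0041 -0.0084] twist [-0.144  0.07  -0.033]
```

View pics/w1b.png

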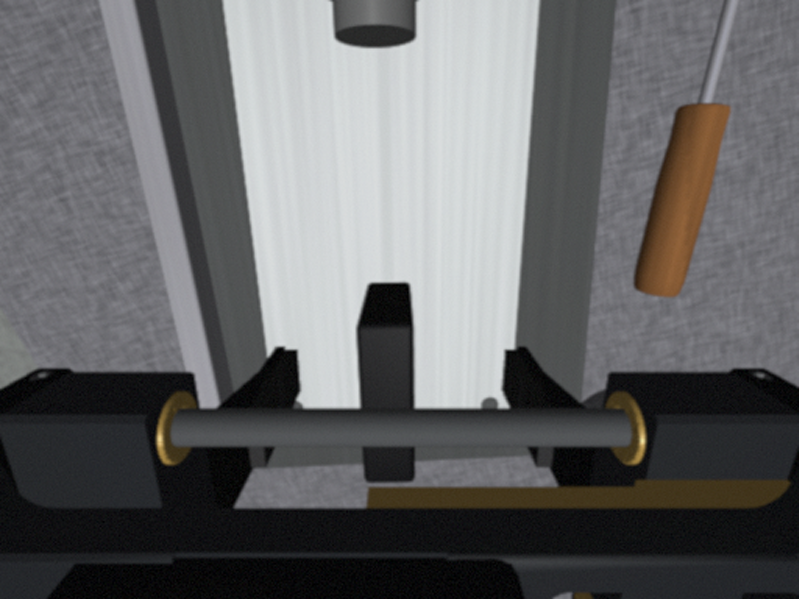

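>>> arm_command(series=[{"offset":[0,-0.002,-0.004],"twist":[-0.07,0.05,-0.03],"grip":0},{"offset":[0,-0.004,-0.0085],"twist":[-0.14,0.07,-0.03],"grip":0},{"offset":[0,-0.004,-0.0085],"twist":[-0.14,0.07,-0.03],"grip":0}])

```text
clock: 2.95
tcp_pos: [0.5466, -0.0601, 0.0875]
tool_rot: [2.306, 1.568, 0.461]
contact_force: [-0.7, 0.2, 0.5]
width: 0.998
```

Run:
```python
from h import *
rep(); goal(.5455,-.0615,.086,np.radians(74.2)); print(st()[0]['joints'],st()[0]['qvel'])
```

```text
t 2.95 p [ 0.5466 -0.0601  0.0875] F [-0.7  0.2  0.5] w 0.998
jaw yaw -15.73 tilt 0.16
F stand 0.0 0.7
tool axes: stand x in tool [ 0.002 -0.049 -0.999] stand y [-0.002 -0.999  0.049]
offset [ 0.0015 -0.0007  0.0016] twist [ 0.012 -0.018 -0.02 ]
[-0.50928778  0.24732652  0.64780891  1.8836217  -0.171631    1.06323263
 -0.067111  ] [ 0.00210813  0.0032286   0.00530203  0.00065275  0.00801189 -0.00359637
  0.00137839]
```

>>> arm_command(series=[{"offset":[0.001,-0.001,0.001],"twist":[0,0,0],"grip":0.3},{"offset":[0.001,-0.001,0.001],"twist":[0,0,0],"grip":0.5},{"offset":[0.001,-0.001,0.001],"twist":[0,0,0],"grip":0.7},{"offset":[0.001,-0.001,0.001],"twist":[0,0,0],"grip":1},{"offset":[0.001,-0.001,0.001],"twist":[0,0,0],"grip":1},{"offset":[0.001,-0.001,0.001],"twist":[0,0,0],"grip":1},{"offset":[0.001,-0.001,0.001],"twist":[0,0,0],"grip":1},{"offset":[0.001,-0.001,0.001],"twist":[0,0,0],"grip":1}], newtons=35)

```text
clock: 3.62
tcp_pos: [0.5453, -0.0608, 0.0865]
tool_rot: [2.305, 1.568, 0.459]
contact_force: [0.9, -0.5, 0.5]
width: 0.476
```

Run:
```python
from h import *
rep(); print(st()[0]['ft_torque'])
```

```text
t 3.62 p [ 0.5453 -0.0608  0.0865] F [ 0.9 -0.5  0.5] w 0.476
jaw yaw -15.73 tilt 0.15
F stand -0.3 -1.0
tool axes: stand x in tool [ 0.002 -0.049 -0.999] stand y [-0.002 -0.999  0.049]
[-0.10556153 -0.02053302 -0.00376056]
```

>>> arm_command(series=[{"offset":[0,0,0],"twist":[0,0,0],"grip":1},{"offset":[0,0,0],"twist":[0,0,0],"grip":1},{"offset":[0,0,0],"twist":[0,0,0],"grip":1},{"offset":[0,0,0],"twist":[0,0,0],"grip":1},{"offset":[0,0,0],"twist":[0,0,0],"grip":1},{"offset":[0,0,0],"twist":[0,0,0],"grip":1},{"offset":[0,0,0],"twist":[0,0,0],"grip":1},{"offset":[0,0,0],"twist":[0,0,0],"grip":1}])

```text
clock: 4.28
tcp_pos: [0.5452, -0.0609, 0.0865]
tool_rot: [2.329, 1.568, 0.484]
contact_force: [-0.0, 0.3, -0.4]
width: 0.205
```

Run:
```python
from h import *
rep(); print(st()[0]['ft_torque'])
```

```text
t 4.28 p [ 0.5452 -0.0609  0.0865] F [-0.   0.3 -0.4] w 0.205
jaw yaw -15.73 tilt 0.15
F stand 0.3 0.1
tool axes: stand x in tool [ 0.002 -0.049 -0.999] stand y [-0.002 -0.999  0.049]
[-0.04638772  0.25977268  0.09463282]
```

>>> arm_command(series=[{"offset":[0,-0.002,0],"twist":[-0.06,0,0],"grip":1},{"offset":[0,-0.004,0],"twist":[-0.12,0,0],"grip":1},{"offset":[0,-0.006,0],"twist":[-0.18,0,0],"grip":1},{"offset":[0,-0.008,0],"twist":[-0.24,0,0],"grip":1},{"offset":[0,-0.01,0.0005],"twist":[-0.3,0,0],"grip":1},{"offset":[0,-0.012,0.0005],"twist":[-0.36,0,0],"grip":1},{"offset":[0,-0.014,0.0005],"twist":[-0.42,0,0],"grip":1},{"offset":[0,-0.015,0.0007],"twist":[-0.46,0,0],"grip":1},{"offset":[0,-0.015,0.0007],"twist":[-0.46,0,0],"grip":1}])

```text
clock: 5.03
tcp_pos: [0.5303, -0.0572, 0.0865]
tool_rot: [2.48, 1.568, 0.684]
contact_force: [1.8, -0.3, -0.8]
width: 0.203
```

Run:
```python
from h import *
rep(); print(st()[0]['ft_torque'])
snap('top','t2'); snap('wrist','w2'); crop('w2','w2b',0,0,512,384,1.56); crop('t2','t2b',180,125,310,230,6)
```

```text
t 5.03 p [ 0.5303 -0.0572  0.0865] F [ 1.8 -0.3 -0.8] w 0.203
jaw yaw -12.94 tilt 0.14
F stand 0.1 -1.8
tool axes: stand x in tool [ 0.002 -0.001 -1.   ] stand y [-0.002 -1.     0.001]
[-0.09697313 -0.18272044 -0.2896416 ]
```

View pics/w2b.png

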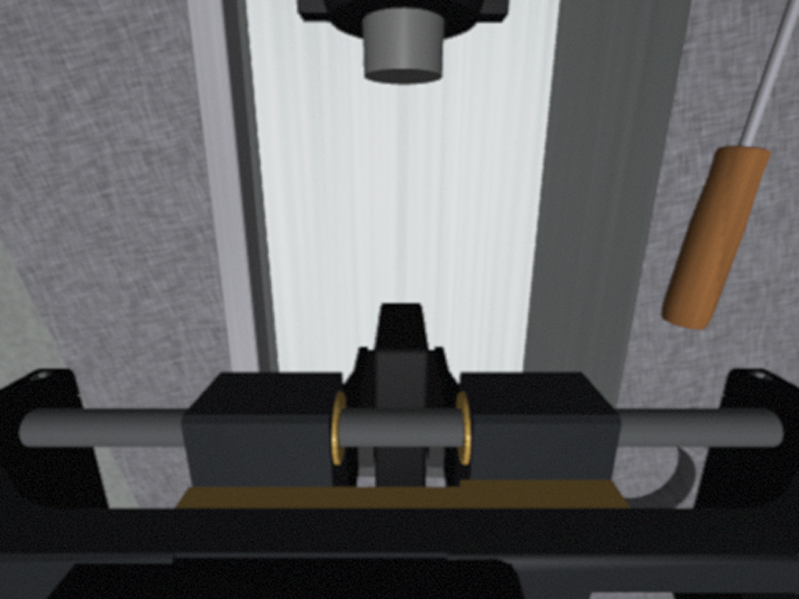

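View pics/t2b.png

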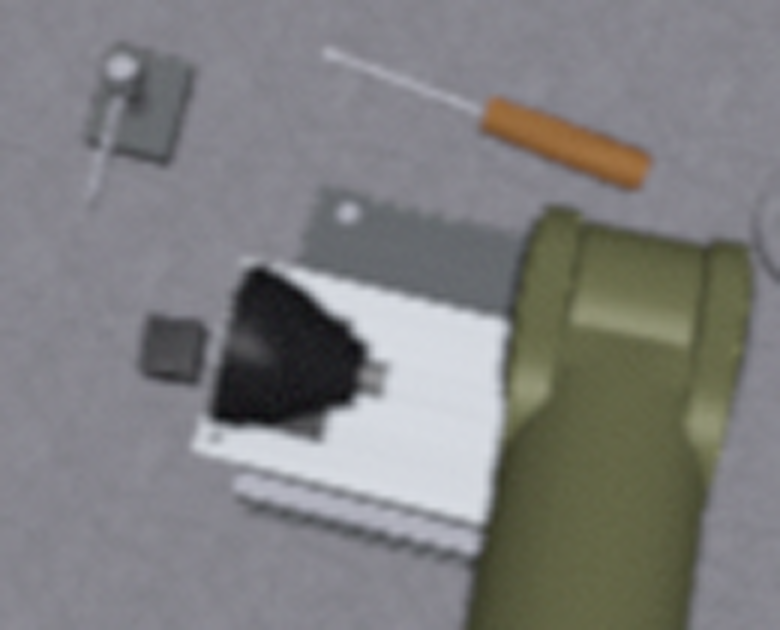

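>>> arm_command(series=[{"offset":[0,-0.001,0],"twist":[0,0,0],"grip":1},{"offset":[0,-0.002,0],"twist":[0,0,0],"grip":1},{"offset":[0,-0.003,0],"twist":[0,0,0],"grip":1},{"offset":[0,-0.003,0],"twist":[0,0,0],"grip":1}])

```text
clock: 5.47
tcp_pos: [0.5272, -0.0567, 0.0864]
tool_rot: [2.573, 1.569, 0.776]
contact_force: [2.5, -0.8, -1.7]
width: 0.207
```

Run:
```python
from h import *
rep(); print(st()[0]['ft_torque'])
```

```text
t 5.47 p [ 0.5272 -0.0567  0.0864] F [ 2.5 -0.8 -1.7] w 0.207
jaw yaw -12.96 tilt 0.12
F stand -0.2 -2.6
tool axes: stand x in tool [ 0.002 -0.001 -1.   ] stand y [-0.001 -1.     0.001]
[-0.19357065 -0.37954184 -0.41545524]
```

>>> arm_command(series=[{"offset":[0,-0.0007,0],"twist":[0,0,0],"grip":1},{"offset":[0,-0.0013,0],"twist":[0,0,0],"grip":1},{"offset":[0,-0.0013,0],"twist":[0,0,0],"grip":1}])

```text
clock: 5.72
tcp_pos: [0.5259, -0.0565, 0.0865]
tool_rot: [2.545, 1.569, 0.748]
contact_force: [3.2, -0.5, -1.4]
width: 0.205
```

Run:
```python
from h import *
rep(); print(st()[0]['ft_torque'])
```

```text
t 5.72 p [ 0.5259 -0.0565  0.0865] F [ 3.2 -0.5 -1.4] w 0.205
jaw yaw -12.97 tilt 0.11
F stand 0.3 -3.2
tool axes: stand x in tool [ 0.002 -0.001 -1.   ] stand y [-0.001 -1.     0.001]
[-0.16101663 -0.40838828 -0.413925  ]
```

>>> arm_command(series=[{"offset":[0,-0.0006,0],"twist":[0,0,0],"grip":1},{"offset":[0,-0.0012,0],"twist":[0,0,0],"grip":1},{"offset":[0,-0.0012,0],"twist":[0,0,0],"grip":1}])

```text
clock: 5.97
tcp_pos: [0.5247, -0.0564, 0.0865]
tool_rot: [2.469, 1.569, 0.671]
contact_force: [2.9, -0.3, -2.1]
width: 0.203
```

Run:
```python
from h import *
rep(); print(st()[0]['ft_torque'])
snap('wrist','w3'); crop('w3','w3b',130,0,250,240,2.4)
```

```text
t 5.97 p [ 0.5247 -0.0564  0.0865] F [ 2.9 -0.3 -2.1] w 0.203
jaw yaw -12.99 tilt 0.12
F stand 0.4 -2.9
tool axes: stand x in tool [ 0.002 -0.002 -1.   ] stand y [-0.001 -1.     0.002]
[-0.25311333 -0.5058392  -0.49190449]
```

View pics/w3b.png

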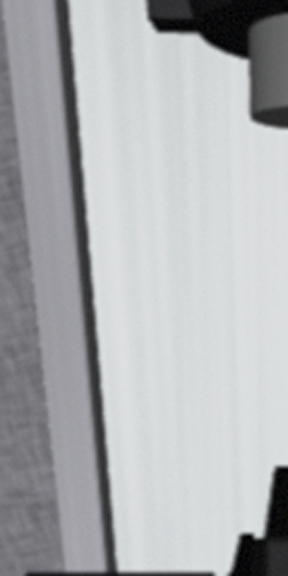

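>>> arm_command(series=[{"offset":[0,-0.0006,0],"twist":[0,0,0],"grip":1},{"offset":[0,-0.0012,0],"twist":[0,0,0],"grip":1},{"offset":[0,-0.0012,0],"twist":[0,0,0],"grip":1}])

```text
clock: 6.27
tcp_pos: [0.5245, -0.0563, 0.0867]
tool_rot: [1.994, 1.567, 0.196]
contact_force: [6.2, -0.7, -3.3]
width: 0.205
```

Run:
```python
from h import *
rep(); print(st()[0]['ft_torque'])
```

```text
t 6.27 p [ 0.5245 -0.0563  0.0867] F [ 6.2 -0.7 -3.3] w 0.205
jaw yaw -13.0 tilt 0.23
F stand 0.7 -6.2
tool axes: stand x in tool [ 0.002 -0.002 -1.   ] stand y [-0.004 -1.     0.002]
[-0.41109374 -1.16767113 -0.51621773]
```

>>> arm_command(series=[{"offset":[0,-0.0015,0],"twist":[0,0,0],"grip":1},{"offset":[0,-0.003,0],"twist":[0,0,0],"grip":1},{"offset":[0,-0.003,0],"twist":[0,0,0],"grip":1},{"offset":[0,-0.003,0],"twist":[0,0,0],"grip":1}])

```text
clock: 6.6
tcp_pos: [0.5244, -0.0563, 0.0872]
tool_rot: [1.724, 1.56, -0.073]
contact_force: [9.4, -2.3, -6.2]
width: 0.203
```

Run:
```python
from h import *
rep(); print(st()[0]['ft_torque'])
snap('wrist','w4'); crop('w4','w4b',130,0,250,240,2.4)
```

```text
t 6.6 p [ 0.5244 -0.0563  0.0872] F [ 9.4 -2.3 -6.2] w 0.203
jaw yaw -13.01 tilt 0.6
F stand -0.2 -9.7
tool axes: stand x in tool [ 0.002 -0.002 -1.   ] stand y [-0.01  -1.     0.002]
[-0.73304784 -2.20561426 -0.57737549]
```

View pics/w4b.png

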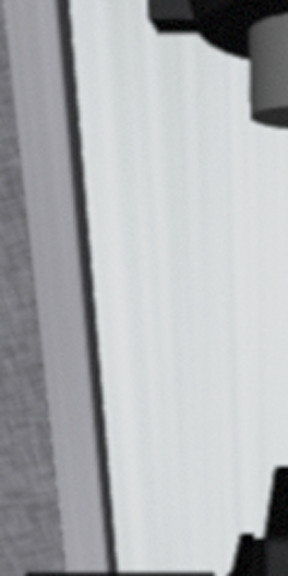

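Run:
```python
from h import *
goal(.5244,-.0563,.0855,np.radians(77.0))
```

```text
offset [ 0.0017  0.     -0.    ] twist [-0.002 -0.016 -0.099]
```

>>> arm_command(series=[{"offset":[0.001,-0.0005,0],"twist":[0,0,-0.05],"grip":1},{"offset":[0.002,-0.0005,0],"twist":[0,-0.02,-0.1],"grip":1},{"offset":[0.003,-0.0005,0],"twist":[0,-0.02,-0.1],"grip":1},{"offset":[0.003,-0.0005,0],"twist":[0,-0.02,-0.1],"grip":1}], newtons=45)

```text
clock: 6.98
tcp_pos: [0.5246, -0.0564, 0.0864]
tool_rot: [2.7, 1.57, 0.902]
contact_force: [-2.3, -1.1, 13.8]
width: 0.206
```

Run:
```python
from h import *
rep(); print(st()[0]['ft_torque']);goal(.5244,-.0563,.0855,np.radians(77.0))
```

```text
t 6.98 p [ 0.5246 -0.0564  0.0864] F [-2.3 -1.1 13.8] w 0.206
jaw yaw -13.04 tilt 0.05
F stand -1.6 2.0
tool axes: stand x in tool [ 0.001 -0.002 -1.   ] stand y [-0.    -1.     0.002]
[-0.15068947  0.46476201 -0.45906638]
offset [ 0.0009 -0.0002 -0.    ] twist [-0.006 -0.007 -0.003]
```

>>> arm_command(series=[{"offset":[0.0016,-0.001,0],"twist":[0,0,-0.03],"grip":1},{"offset":[0.0016,-0.002,0],"twist":[0,0,-0.06],"grip":1},{"offset":[0.0016,-0.0025,0],"twist":[0,0,-0.06],"grip":1},{"offset":[0.0016,-0.0025,0],"twist":[0,0,-0.06],"grip":1}])

```text
clock: 7.32
tcp_pos: [0.5246, -0.0564, 0.0865]
tool_rot: [-2.636, 1.569, 1.848]
contact_force: [3.9, -2.1, 4.5]
width: 0.199
```

Run:
```python
from h import *
rep(); print(st()[0]['ft_torque']);goal(.5244,-.0563,.0855,np.radians(77.0))
snap('wrist','w5');snap('scene','s5'); crop('w5','w5b',110,0,250,240,2.4);crop('s5','s5b',190,155,330,310,5)
```

```text
t 7.32 p [ 0.5246 -0.0564  0.0865] F [ 3.9 -2.1  4.5] w 0.199
jaw yaw -13.05 tilt 0.09
F stand -1.2 -4.2
tool axes: stand x in tool [ 0.001 -0.003 -1.   ] stand y [ 0.001 -1.     0.003]
[-0.46747702 -1.27269898 -0.49754735]
offset [ 0.001  -0.0002 -0.    ] twist [-0.009 -0.013  0.007]
```

View pics/w5b.png

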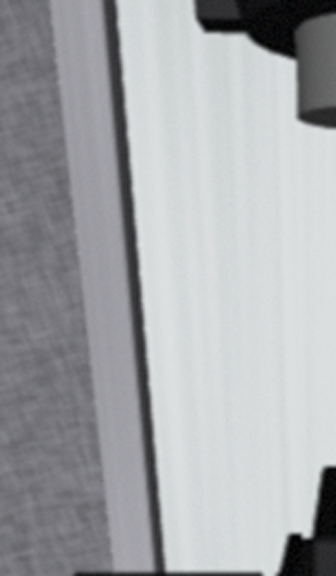

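View pics/s5b.png

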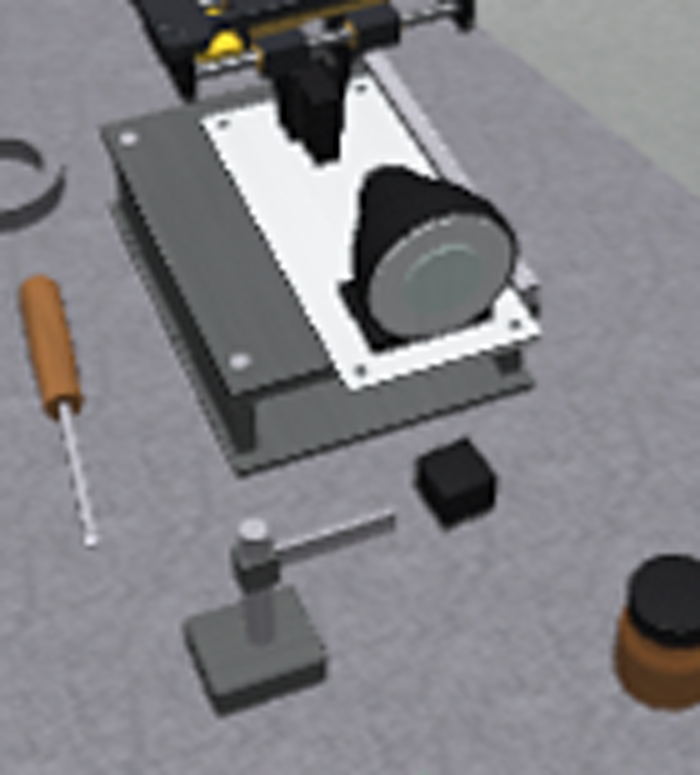

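```bash
cat >> h.py <<'E'
def wray(u,v,z,p,Rm):
    c=get_calibration('wrist'); T=c['T_tool_cam']; d=T[:3,:3]@np.array([(u-c['cx'])/c['fx'],(v-c['cy'])/c['fy'],1]); o=p+Rm.apply(T[:3,3]); d=Rm.apply(d)
    return o+d*(z-o[2])/d[2]
def gap(f):
    s,p,Rm=st(); im=cv2.imread(f'pics/{f}.png').astype(float).mean(2); A=[];B=[]
    for v in range(4,200,6):
        r=im[v]; i=140+np.argmin(r[140:200]) if False else None
        # board edge: scan left from bright board
        u=215
        while r[u]>150: u-=1
        e=u+(150-r[u])/(r[u+1]-r[u])
        w=u
        while r[w]<105 and w>100: w-=1
        g=w+(r[w]-105)/(r[w]-r[w+1])
        A.append(wray(e,v,.078,p,Rm)); B.append(wray(g,v,.086,p,Rm))
    ex=np.array([np.cos(YAW),np.sin(YAW),0]);ey=np.array([-ex[1],ex[0],0])
    for n,P in(('board',A),('fence',B)):
        P=np.array(P); sx,sy=P@ex,P@ey; k=np.polyfit(sx,sy,1); res=sy-np.polyval(k,sx); ok=abs(res)<.0015; k=np.polyfit(sx[ok],sy[ok],1)
        print(n,'slope deg',np.degrees(k[0]).round(2),'y at rear .05',np.polyval(k,.05).round(4),'front .23',np.polyval(k,.23).round(4),'rms',(sy[ok]-np.polyval(k,sx[ok])).std().round(5),ok.sum(),len(ok),'x',sx.min().round(3),sx.max().round(3))
E
python3 - <<'E'
from h import *
gap('w5')
im=cv2.imread('pics/w5.png').mean(2)
print(im[20,145:170].round(),im[180,160:190].round())
E
```

```text
board slope deg -1.13 y at rear .05 -0.4674 front .23 -0.471 rms 9e-05 4 33 x 0.088 0.198
fence slope deg -4.31 y at rear .05 -0.4643 front .23 -0.4778 rms 0.00073 9 33 x 0.091 0.196
[160. 163. 166. 167. 165. 163. 164. 162. 147. 114.  75.  59.  52.  57.
  96. 170. 210. 217. 215. 215. 212. 213. 214. 212. 216.] [163. 164. 161. 162. 161. 164. 164. 162. 143.  99.  66.  52.  54.  96.
 177. 215. 218. 215. 215. 216. 219. 220. 221. 223. 222. 221. 219. 218.
 215. 215.]
```

```bash
sed -i 's/u=215$/u=186/; s/P=np.array(P); sx/P=np.array(P); sx/' h.py; sed -i 's/ok=abs(res)<.0015/ok=abs(res)<.001/' h.py
python3 - <<'E'
from h import *
gap('w5')
E
```

```text
board slope deg -0.65 y at rear .05 -0.4681 front .23 -0.4701 rms 7e-05 33 33 x 0.088 0.198Traceback (most recent call last):
  File "<stdin>", line 2, in <module>
  File "h.py", line 53, in gap
    P=np.array(P); sx,sy=P@ex,P@ey; k=np.polyfit(sx,sy,1); res=sy-np.polyval(k,sx); ok=abs(res)<.001; k=np.polyfit(sx[ok],sy[ok],1)
                                                                                                        ~~~~~~~~~~^^^^^^^^^^^^^^^^^
    raise TypeError("expected non-empty vector for x")
TypeError: expected non-empty vector for x
```

```bash
sed -i 's/        w=u$/        w=u\n        while r[w]>=105: w-=1/' h.py
python3 - <<'E'
from h import *
gap('w5')
for f in ['w4','w3']: gap(f)
E
```

```text
board slope deg -0.65 y at rear .05 -0.4681 front .23 -0.4701 rms 7e-05 33 33 x 0.088 0.198
fence slope deg -0.62 y at rear .05 -0.4677 front .23 -0.4697 rms 3e-05 33 33 x 0.091 0.196
board slope deg -0.71 y at rear .05 -0.4681 front .23 -0.4703 rms 7e-05 33 33 x 0.088 0.198
fence slope deg -0.68 y at rear .05 -0.4679 front .23 -0.4701 rms 3e-05 33 33 x 0.091 0.196
board slope deg -0.71 y at rear .05 -0.4679 front .23 -0.4702 rms 6e-05 33 33 x 0.088 0.198
fence slope deg -0.69 y at rear .05 -0.4676 front .23 -0.4697 rms 3e-05 33 33 x 0.091 0.196
```

Force feedback and the wrist view both say the board is seated: the push force rose from 3 N of friction to 6–10 N with no further motion, and the gap to the fence is 0.4 mm and parallel within 0.03°. Next I'll slide it outward with a light preload downward and toward the fence.

>>> arm_command(series=[{"offset":[0.0016,-0.002,-0.002],"twist":[0,0,-0.04],"grip":1},{"offset":[0.0016,-0.002,-0.005],"twist":[0,0,-0.04],"grip":1},{"offset":[0.0016,-0.002,-0.008],"twist":[0,0,-0.04],"grip":1},{"offset":[0.0016,-0.002,-0.011],"twist":[0,0,-0.04],"grip":1},{"offset":[0.0016,-0.002,-0.014],"twist":[0,0,-0.04],"grip":1},{"offset":[0.0016,-0.002,-0.017],"twist":[0,0,-0.04],"grip":1},{"offset":[0.0016,-0.002,-0.02],"twist":[0,0,-0.04],"grip":1}])

```text
clock: 8.0
tcp_pos: [0.5278, -0.0423, 0.0864]
tool_rot: [-0.376, 1.566, -2.178]
contact_force: [0.2, -12.3, 8.8]
width: 0.202
```

Run:
```python
from h import *
rep(); s,p,_=st(); print(s['ft_torque'],'stand y',-.9748*p[0]+.2233*p[1]);goal(p[0],p[1],p[2],np.radians(77.0))
snap('wrist','w6'); gap('w6')
```

```text
t 8.0 p [ 0.5278 -0.0423  0.0864] F [  0.2 -12.3   8.8] w 0.202
jaw yaw -13.25 tilt 0.26
F stand -12.0 -3.0
tool axes: stand x in tool [-0.004 -0.006 -1.   ] stand y [ 0.002 -1.     0.006]
[-2.17886937 -0.43214922 -0.14820914] stand y -0.5239848694957135
offset [0. 0. 0.] twist [-0.042  0.04   0.016]
board slope deg -0.62 y at rear .05 -0.468 front .23 -0.47 rms 7e-05 33 33 x 0.103 0.213
fence slope deg -0.6 y at rear .05 -0.4677 front .23 -0.4696 rms 3e-05 33 33 x 0.106 0.211
```

>>> arm_command(series=[{"offset":[0.0014,-0.002,-0.007],"twist":[0,0.03,0],"grip":1},{"offset":[0.0014,-0.002,-0.01],"twist":[0,0.03,0],"grip":1},{"offset":[0.0014,-0.002,-0.013],"twist":[0,0.03,0],"grip":1},{"offset":[0.0014,-0.002,-0.017],"twist":[0,0.03,0],"grip":1},{"offset":[0.0014,-0.002,-0.021],"twist":[0,0.03,0],"grip":1},{"offset":[0.0014,-0.002,-0.025],"twist":[0,0.03,0],"grip":1},{"offset":[0.0014,-0.002,-0.029],"twist":[0,0.03,0],"grip":1},{"offset":[0.0014,-0.002,-0.033],"twist":[0,0.03,0],"grip":1},{"offset":[0.0014,-0.002,-0.036],"twist":[0,0.03,0],"grip":1}])

```text
clock: 8.8
tcp_pos: [0.5352, -0.0121, 0.0865]
tool_rot: [0.24, 1.564, -1.565]
contact_force: [1.0, -13.3, 9.9]
width: 0.202
```

Run:
```python
from h import *
rep(); s,p,_=st(); print(s['ft_torque'],'stand y',-.9748*p[0]+.2233*p[1]);goal(p[0],p[1],p[2],np.radians(77.0))
snap('wrist','w7'); gap('w7')
```

```text
t 8.8 p [ 0.5352 -0.0121  0.0865] F [  1.  -13.3   9.9] w 0.202
jaw yaw -13.4 tilt 0.39
F stand -12.7 -4.0
tool axes: stand x in tool [-0.007 -0.009 -1.   ] stand y [-0.002 -1.     0.009]
[-2.25924838 -0.11782081 -0.14870898] stand y -0.5244096423033338
offset [0. 0. 0.] twist [-0.066  0.062 -0.015]
board slope deg -0.55 y at rear .05 -0.4682 front .23 -0.4699 rms 0.0001 33 33 x 0.134 0.244
fence slope deg -0.64 y at rear .05 -0.4677 front .23 -0.4697 rms 3e-05 30 33 x 0.137 0.242
```

Run:
```python
from h import *
snap('scene','s7');snap('top','t7'); crop('s7','s7b',220,190,330,310,6);crop('t7','t7b',180,135,270,210,8)
```

```text
(no output)
```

View pics/s7b.png

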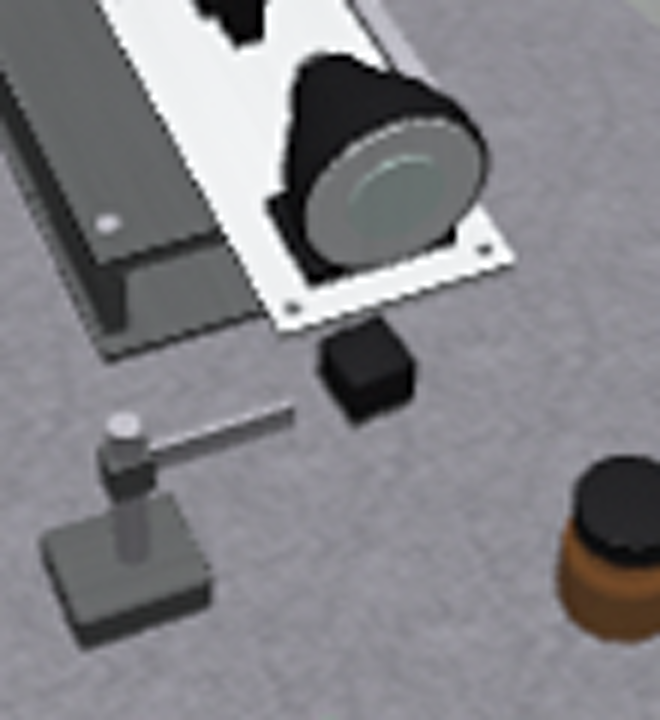

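View pics/t7b.png

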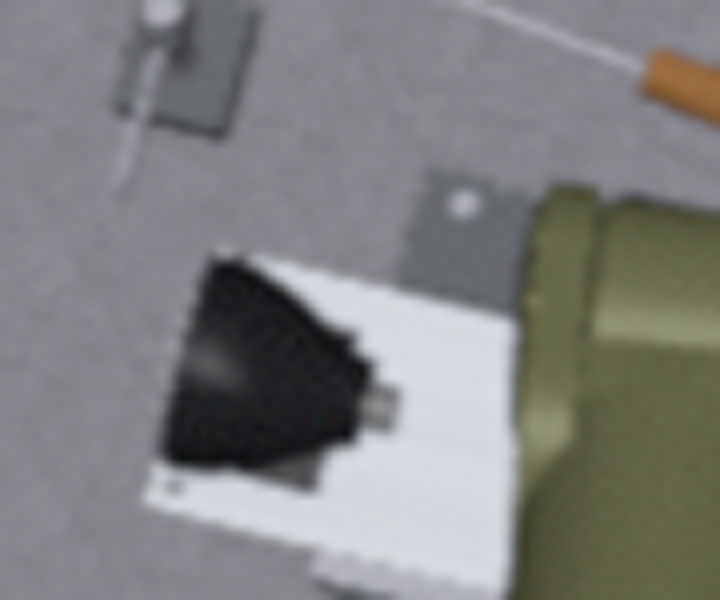

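Run:
```python
from h import *
ex=np.array([np.cos(YAW),np.sin(YAW),0]);ey=np.array([-ex[1],ex[0],0])
def S(n,x,y,z):
    p=ray('scene',220+x/6-.4,190+y/6-.4,z); print('scene',n,p.round(4),(p@ex).round(4),(p@ey).round(4))
def T(n,x,y,z):
    p=ray('top',180+x/8-.4,135+y/8-.4,z); print('top',n,p.round(4),(p@ex).round(4),(p@ey).round(4))
S('far',277,328,.078);S('near',515,262,.078);S('tip top',293,402,.086);S('tip bot',294,421,.072);S('tipb',120,452,.086)
T('far',215,250,.078);T('near',143,503,.078);T('tip',120,188,.086);T('edge far',430,172,.07);T('edge',400,275,.07)
```

```text
scene far [0.6358 0.1672 0.078 ] 0.3049 -0.5824
scene near [0.5303 0.1966 0.078 ] 0.31 -0.473
scene tip top [0.658  0.2086 0.086 ] 0.3502 -0.5949
scene tip bot [0.6566 0.2075 0.072 ] 0.3489 -0.5937
scene tipb [0.7289 0.1891 0.086 ] 0.347 -0.6683
top far [0.6332 0.1696 0.078 ] 0.3066 -0.5794
top near [0.5285 0.1954 0.078 ] 0.3085 -0.4716
top tip [0.6567 0.2082 0.086 ] 0.3495 -0.5936
top edge far [0.669  0.0828 0.07  ] 0.2301 -0.6337
top edge [0.6256 0.0941 0.07  ] 0.2314 -0.5888
```

>>> arm_command(series=[{"offset":[0.0015,-0.0025,-0.006],"twist":[-0.06,0.06,0],"grip":1},{"offset":[0.0016,-0.0025,-0.009],"twist":[-0.06,0.06,0],"grip":1},{"offset":[0.0016,-0.0025,-0.012],"twist":[-0.06,0.06,0],"grip":1},{"offset":[0.0016,-0.0025,-0.015],"twist":[-0.06,0.06,0],"grip":1},{"offset":[0.0016,-0.0025,-0.018],"twist":[-0.06,0.06,0],"grip":1},{"offset":[0.0016,-0.0025,-0.021],"twist":[-0.06,0.06,0],"grip":1},{"offset":[0.0016,-0.0025,-0.024],"twist":[-0.06,0.06,0],"grip":1},{"offset":[0.0016,-0.0025,-0.026],"twist":[-0.06,0.06,0],"grip":1}], newtons=50)

```text
clock: 9.62
tcp_pos: [0.5404, 0.0063, 0.0868]
tool_rot: [0.705, 1.561, -1.096]
contact_force: [3.0, -17.0, 12.1]
width: 0.2
```

Run:
```python
from h import *
rep(); s,p,_=st(); print(s['ft_torque'],'stand y',-.9748*p[0]+.2233*p[1]);goal(p[0],p[1],p[2],np.radians(77.0))
snap('wrist','w8'); gap('w8')
```

```text
t 9.62 p [0.5404 0.0063 0.0868] F [  3.  -17.   12.1] w 0.2
jaw yaw -13.2 tilt 0.55
F stand -15.9 -6.8
tool axes: stand x in tool [-0.007 -0.005 -1.   ] stand y [-0.006 -1.     0.005]
[-3.04303901  0.1066607   0.06843524] stand y -0.5253291304556543
offset [0. 0. 0.] twist [-0.034  0.07  -0.06 ]
board slope deg -0.14 y at rear .05 -0.4694 front .23 -0.4698 rms 8e-05 33 33 x 0.153 0.263
fence slope deg 20.17 y at rear .05 -0.5159 front .23 -0.4525 rms 0.0 2 33 x 0.156 0.26
```

Run:
```python
from h import *
crop('w8','w8b',100,0,360,260,2.9)
im=cv2.imread('pics/w8.png').mean(2)
for v in (10,60,120,180): print(v,im[v,150:192].round().astype(int))
```

```text
10 [121 116 114 113 115 129 180 209 214 214 212 213 212 212 212 212 215 216
 216 217 212 212 210 208 207 208 206 210 209 211 211 211 209 208 209 210
 213 216 212 178 116  51]
60 [121 121 119 118 114 114 116 118 122 121 137 183 214 218 218 217 216 217
 217 218 219 221 220 219 218 216 215 212 212 211 213 214 215 215 217 215
 215 213 214 214 217 219]
120 [169 169 170 172 173 176 177 177 175 173 162 134  89  59  57  58  99 178
 214 219 217 216 219 220 220 221 222 221 222 220 219 218 217 215 214 215
 216 217 220 220 219 218]
180 [162 167 164 165 164 166 167 165 164 165 167 166 171 169 170 165 154 126
  86  57  51  58  97 175 212 218 216 216 215 218 221 221 221 221 220 220
 218 215 215 214 214 215]
```

View pics/w8b.png

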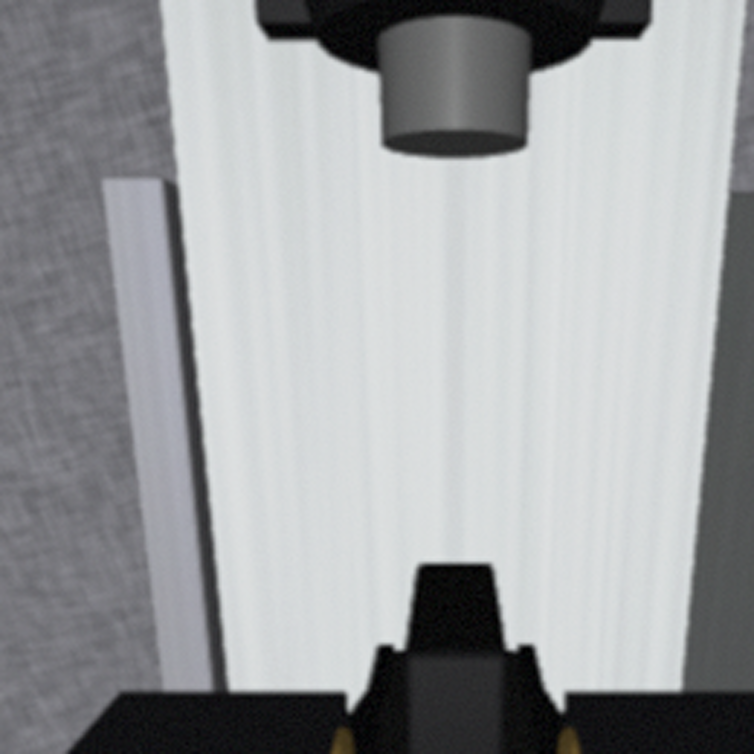

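```bash
sed -i 's/def gap(f):/def gap(f,vmin=4,pose=None):/; s/range(4,200,6)/range(vmin,212,5)/' h.py
python3 - <<'E'
from h import *
gap('w8',70)
E
```

```text
board slope deg -0.21 y at rear .05 -0.4693 front .23 -0.4699 rms 4e-05 29 29 x 0.143 0.23
fence slope deg -0.66 y at rear .05 -0.4676 front .23 -0.4697 rms 4e-05 29 29 x 0.146 0.229
```

The board has yawed about 0.45° off the fence at its rear, 1.2 mm, because my yaw correction went the wrong way and the fence dragged on it. I'll fix that in place before going on.

>>> arm_command(series=[{"offset":[0.001,-0.001,0],"twist":[0.05,0.04,-0.05],"grip":1},{"offset":[0.001,-0.002,0],"twist":[0.1,0.07,-0.09],"grip":1},{"offset":[0.001,-0.0025,0],"twist":[0.15,0.07,-0.09],"grip":1},{"offset":[0.001,-0.003,0],"twist":[0.2,0.07,-0.09],"grip":1},{"offset":[0.001,-0.003,0],"twist":[0.2,0.07,-0.09],"grip":1}])

```text
clock: 10.08
tcp_pos: [0.5395, 0.0058, 0.0865]
tool_rot: [0.76, 1.568, -1.059]
contact_force: [7.2, -5.8, 1.8]
width: 0.205
```

Run:
```python
from h import *
rep(); s,p,_=st(); print(s['ft_torque'],'stand y',-.9748*p[0]+.2233*p[1]);goal(p[0],p[1],p[2],np.radians(77.0))
snap('wrist','w9'); gap('w9',70)
```

```text
t 10.08 p [0.5395 0.0058 0.0865] F [ 7.2 -5.8  1.8] w 0.205
jaw yaw -14.23 tilt 0.15
F stand -4.1 -8.3
tool axes: stand x in tool [-0.002 -0.023 -1.   ] stand y [-0.002 -1.     0.023]
[-1.14690497 -1.27784368  0.69944328] stand y -0.5245859410494969
offset [0. 0. 0.] twist [-0.205  0.019 -0.017]
board slope deg -0.69 y at rear .05 -0.468 front .23 -0.4701 rms 7e-05 29 29 x 0.143 0.23
fence slope deg -0.68 y at rear .05 -0.4676 front .23 -0.4698 rms 3e-05 29 29 x 0.146 0.229
```

>>> arm_command(series=[{"offset":[0.0014,-0.0018,-0.003],"twist":[0.15,0.02,-0.04],"grip":1},{"offset":[0.0017,-0.0018,-0.006],"twist":[0.15,0.04,-0.04],"grip":1},{"offset":[0.0017,-0.0018,-0.009],"twist":[0.15,0.06,-0.04],"grip":1},{"offset":[0.0017,-0.0018,-0.012],"twist":[0.15,0.06,-0.04],"grip":1},{"offset":[0.0017,-0.0018,-0.015],"twist":[0.15,0.06,-0.04],"grip":1},{"offset":[0.0017,-0.0018,-0.017],"twist":[0.15,0.06,-0.04],"grip":1}])

```text
clock: 10.63
tcp_pos: [0.5423, 0.0149, 0.0864]
tool_rot: [0.114, 1.566, -1.723]
contact_force: [-2.4, -16.6, 13.7]
width: 0.204
```

Run:
```python
from h import *
rep(); s,p,_=st(); print(s['ft_torque'],'stand y',-.9748*p[0]+.2233*p[1]);goal(p[0],p[1],p[2],np.radians(77.0))
snap('wrist','w10'); gap('w10',110)
```

```text
t 10.63 p [0.5423 0.0149 0.0864] F [ -2.4 -16.6  13.7] w 0.204
jaw yaw -15.25 tilt 0.25
F stand -16.7 -1.4
tool axes: stand x in tool [-0.004 -0.041 -0.999] stand y [-0.    -0.999  0.041]
[-3.2086589   0.14444844  0.49697944] stand y -0.5253603963687847
offset [0. 0. 0.] twist [-0.374  0.042 -0.004]
board slope deg -1.64 y at rear .05 -0.4673 front .23 -0.4724 rms 6e-05 21 21 x 0.154 0.219
fence slope deg -0.66 y at rear .05 -0.4677 front .23 -0.4698 rms 3e-05 21 21 x 0.157 0.219
```

>>> arm_command(series=[{"offset":[0.0006,-0.0005,0],"twist":[-0.06,0.04,-0.03],"grip":1},{"offset":[0.0006,-0.001,0],"twist":[-0.12,0.04,-0.06],"grip":1},{"offset":[0.0006,-0.002,0],"twist":[-0.17,0.04,-0.06],"grip":1},{"offset":[0.0006,-0.0025,0],"twist":[-0.17,0.04,-0.06],"grip":1},{"offset":[0.0006,-0.0025,0],"twist":[-0.17,0.04,-0.06],"grip":1}])

```text
clock: 11.1
tcp_pos: [0.5422, 0.015, 0.0865]
tool_rot: [-1.214, 1.57, -3.033]
contact_force: [6.4, -5.1, 3.1]
width: 0.2
```

Run:
```python
from h import *
rep(); s,p,_=st(); print(s['ft_torque'],'stand y',-.9748*p[0]+.2233*p[1]);goal(p[0],p[1],p[2],np.radians(77.0))
snap('wrist','w11'); gap('w11',110)
```

```text
t 11.1 p [0.5422 0.015  0.0865] F [ 6.4 -5.1  3.1] w 0.2
jaw yaw -14.22 tilt 0.05
F stand -3.6 -7.4
tool axes: stand x in tool [-0.    -0.023 -1.   ] stand y [ 0.001 -1.     0.023]
[-1.22442741 -1.60248274 -0.30839715] stand y -0.5251390689583668
offset [0. 0. 0.] twist [-0.203  0.003  0.008]
board slope deg -1.43 y at rear .05 -0.4673 front .23 -0.4718 rms 6e-05 21 21 x 0.152 0.217
fence slope deg -0.68 y at rear .05 -0.4677 front .23 -0.4698 rms 3e-05 21 21 x 0.156 0.217
```

>>> arm_command(series=[{"offset":[0.0004,-0.001,0],"twist":[-0.08,0,-0.02],"grip":1},{"offset":[0.0004,-0.0018,0],"twist":[-0.16,0,-0.04],"grip":1},{"offset":[0.0004,-0.0025,0],"twist":[-0.24,0,-0.04],"grip":1},{"offset":[0.0004,-0.0025,0],"twist":[-0.26,0,-0.04],"grip":1},{"offset":[0.0004,-0.0025,0],"twist":[-0.26,0,-0.04],"grip":1}], newtons=58)

```text
clock: 11.57
tcp_pos: [0.5418, 0.0152, 0.0865]
tool_rot: [-1.946, 1.57, 2.544]
contact_force: [7.0, -2.7, 0.6]
width: 0.205
```

Run:
```python
from h import *
rep(); s,p,_=st(); print(s['ft_torque'],'stand y',-.9748*p[0]+.2233*p[1]);goal(p[0],p[1],p[2],np.radians(77.0))
snap('wrist','w12'); gap('w12',110)
```

```text
t 11.57 p [0.5418 0.0152 0.0865] F [ 7.  -2.7  0.6] w 0.205
jaw yaw -12.75 tilt 0.02
F stand -1.1 -7.4
tool axes: stand x in tool [ 0.     0.003 -1.   ] stand y [ 0.    -1.    -0.003]
[-0.86384656 -1.84625859 -0.90968313] stand y -0.5247935424942431
offset [0. 0. 0.] twist [ 0.041 -0.001  0.004]
board slope deg -0.52 y at rear .05 -0.4683 front .23 -0.47 rms 8e-05 21 21 x 0.151 0.216
fence slope deg -0.69 y at rear .05 -0.4676 front .23 -0.4698 rms 3e-05 21 21 x 0.154 0.216
```

>>> arm_command(series=[{"offset":[0.0015,-0.002,-0.002],"twist":[0.03,0.02,-0.04],"grip":1},{"offset":[0.0015,-0.002,-0.005],"twist":[0.03,0.04,-0.04],"grip":1},{"offset":[0.0015,-0.002,-0.008],"twist":[0.03,0.05,-0.04],"grip":1},{"offset":[0.0015,-0.002,-0.011],"twist":[0.03,0.06,-0.04],"grip":1},{"offset":[0.0015,-0.002,-0.013],"twist":[0.03,0.06,-0.04],"grip":1}])

```text
clock: 12.03
tcp_pos: [0.5435, 0.0211, 0.0864]
tool_rot: [-0.927, 1.569, -2.728]
contact_force: [0.3, -15.5, 12.3]
width: 0.199
```

Run:
```python
from h import *
rep(); s,p,_=st(); print(s['ft_torque'],'stand y',-.9748*p[0]+.2233*p[1],'x',.2233*p[0]+.9748*p[1]);goal(p[0],p[1],p[2],np.radians(77.0))
snap('wrist','w13'); gap('w13',120)
snap('scene','s13');snap('top','t13'); crop('s13','s13b',240,210,330,280,8);crop('t13','t13b',180,135,270,210,8)
```

```text
t 12.03 p [0.5435 0.0211 0.0864] F [  0.3 -15.5  12.3] w 0.199
jaw yaw -13.17 tilt 0.11
F stand -15.1 -3.7
tool axes: stand x in tool [-0.001 -0.005 -1.   ] stand y [ 0.002 -1.     0.005]
[-3.47428279 -0.28963128 -0.2717954 ] stand y -0.5251058104531005 x 0.14198406881012987
offset [0. 0. 0.] twist [-0.028  0.011  0.015]
board slope deg -0.3 y at rear .05 -0.469 front .23 -0.47 rms 6e-05 19 19 x 0.158 0.217
fence slope deg -0.65 y at rear .05 -0.4677 front .23 -0.4697 rms 3e-05 19 19 x 0.161 0.218
```

View pics/s13b.png

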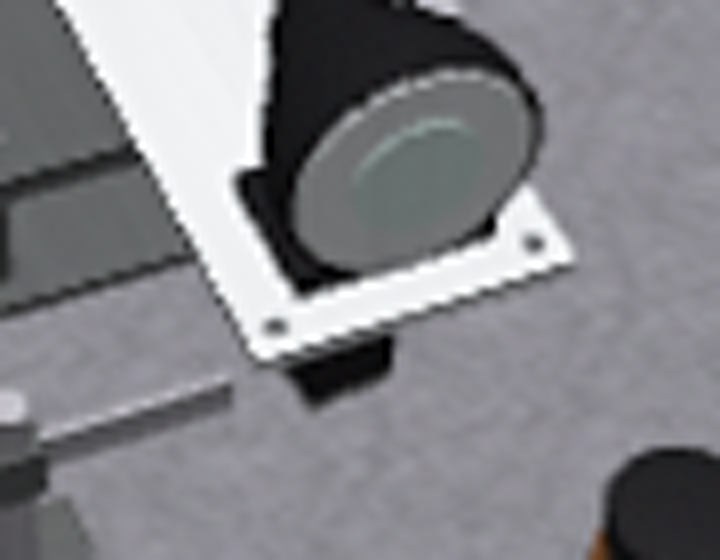

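View pics/t13b.png

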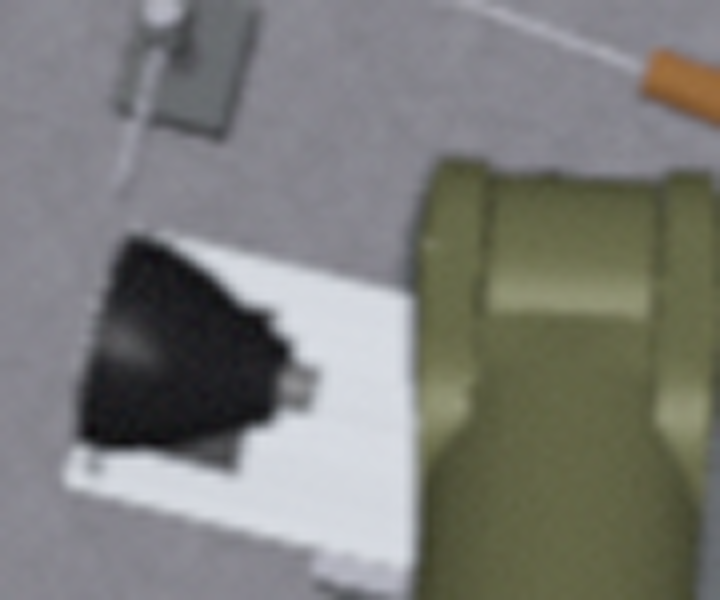

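Run:
```python
from h import *
ex=np.array([np.cos(YAW),np.sin(YAW),0]);ey=np.array([-ex[1],ex[0],0])
def S(n,x,y,z):
    p=ray('scene',240+x/8-.4,210+y/8-.4,z); print('scene',n,(p@ex).round(4),(p@ey).round(4))
def T(n,x,y,z):
    p=ray('top',180+x/8-.4,135+y/8-.4,z); print('top',n,(p@ex).round(4),(p@ey).round(4))
S('far',258,361,.078);S('near',577,261,.078);S('tip top',231,376,.086);S('tip bot',231,402,.072)
T('far',127,235,.078);T('near',64,488,.078);T('tip',120,188,.086);T('tip base',160,50,.086)
```

```text
scene far 0.342 -0.582
scene near 0.3436 -0.4726
scene tip top 0.3502 -0.5948
scene tip bot 0.349 -0.5941
top far 0.3431 -0.5767
top near 0.3411 -0.4698
top tip 0.3495 -0.5936
top tip base 0.3485 -0.6533
```

>>> arm_command(series=[{"offset":[0.0013,-0.0015,-0.001],"twist":[0.04,0.02,-0.04],"grip":1},{"offset":[0.0013,-0.003,-0.003],"twist":[0.08,0.03,-0.06],"grip":1},{"offset":[0.0013,-0.0035,-0.005],"twist":[0.1,0.03,-0.06],"grip":1},{"offset":[0.0013,-0.0035,-0.007],"twist":[0.1,0.03,-0.06],"grip":1},{"offset":[0.0013,-0.0035,-0.009],"twist":[0.1,0.03,-0.06],"grip":1}])

```text
clock: 12.6
tcp_pos: [0.5439, 0.0242, 0.0866]
tool_rot: [-0.501, 1.565, -2.314]
contact_force: [2.0, -15.3, 10.9]
width: 0.202
```

Run:
```python
from h import *
rep(); s,p,_=st(); print(s['ft_torque'],'stand y',-.9748*p[0]+.2233*p[1],'x',.2233*p[0]+.9748*p[1]);goal(p[0],p[1],p[2],np.radians(77.0))
snap('wrist','w14'); gap('w14',120)
```

```text
t 12.6 p [0.5439 0.0242 0.0866] F [  2.  -15.3  10.9] w 0.202
jaw yaw -13.89 tilt 0.31
F stand -14.5 -5.4
tool axes: stand x in tool [-0.005 -0.017 -1.   ] stand y [ 0.003 -1.     0.017]
[-3.19978276 -0.91272265  0.16809665] stand y -0.5247651011087687 x 0.14503109315195414
offset [0. 0. 0.] twist [-0.148  0.045  0.025]
board slope deg -0.66 y at rear .05 -0.4679 front .23 -0.47 rms 8e-05 19 19 x 0.162 0.221
fence slope deg -0.65 y at rear .05 -0.4677 front .23 -0.4697 rms 3e-05 19 19 x 0.165 0.222
```

>>> arm_command(series=[{"offset":[0.0012,-0.0025,-0.003],"twist":[0.02,0.03,-0.04],"grip":1},{"offset":[0.0012,-0.003,-0.0055],"twist":[0.03,0.04,-0.05],"grip":1},{"offset":[0.0012,-0.003,-0.007],"twist":[0.03,0.04,-0.05],"grip":1},{"offset":[0.0012,-0.003,-0.008],"twist":[0.03,0.04,-0.05],"grip":1}])

```text
clock: 12.98
tcp_pos: [0.5444, 0.0262, 0.0868]
tool_rot: [-0.38, 1.562, -2.198]
contact_force: [-0.4, -15.0, 11.2]
width: 0.203
```

Run:
```python
from h import *
rep(); s,p,_=st(); print(s['ft_torque'],'stand y',-.9748*p[0]+.2233*p[1],'x',.2233*p[0]+.9748*p[1]);goal(p[0],p[1],p[2],np.radians(77.0))
snap('wrist','w15'); gap('w15',120)
snap('scene','s15');snap('top','t15'); crop('s15','s15b',250,230,330,280,9.5);crop('t15','t15b',180,135,240,200,9)
```

```text
t 12.98 p [0.5444 0.0262 0.0868] F [ -0.4 -15.   11.2] w 0.203
jaw yaw -14.15 tilt 0.48
F stand -14.7 -2.9
tool axes: stand x in tool [-0.008 -0.022 -1.   ] stand y [ 0.003 -1.     0.022]
[-3.25345095 -0.91979693  0.34249141] stand y -0.5247910598515274 x 0.1470730166423491
offset [0. 0. 0.] twist [-0.191  0.074  0.031]
board slope deg -0.81 y at rear .05 -0.4677 front .23 -0.4703 rms 7e-05 19 19 x 0.164 0.223
fence slope deg -0.65 y at rear .05 -0.4678 front .23 -0.4698 rms 3e-05 19 19 x 0.167 0.224
```

View pics/s15b.png

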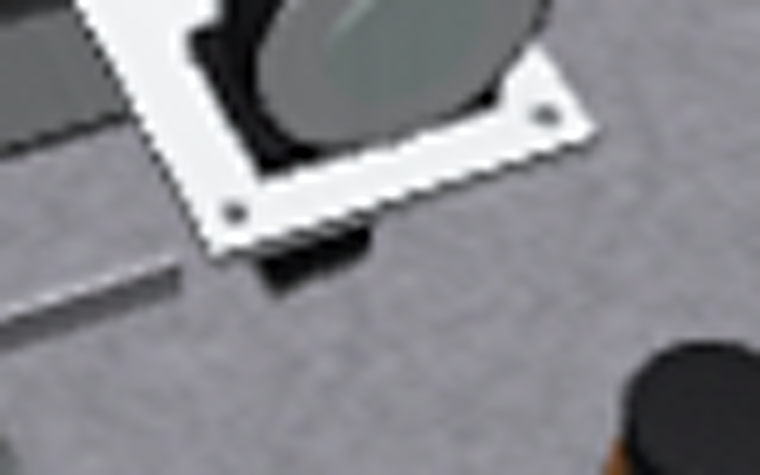

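View pics/t15b.png

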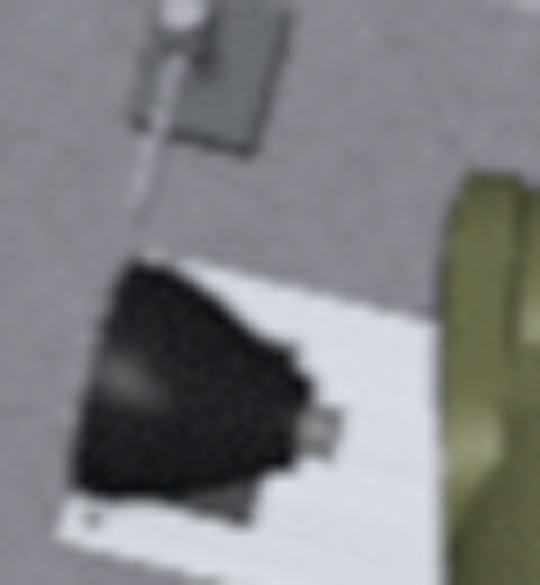

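```bash
cat >> h.py <<'E'
ex=np.array([np.cos(np.radians(76.9)),np.sin(np.radians(76.9)),0]);ey=np.array([-ex[1],ex[0],0])
def front(f):
    im=cv2.imread(f'pics/{f}.png').astype(float).mean(2); P=[]
    for u in range(276,310):
        c=im[225:275,u]; i=np.where(c>205)[0]
        if not len(i): continue
        v=i.max(); t=(c[v]-165)/(c[v]-c[v+1]) if c[v+1]<165 else 1+(c[v+1]-165)/(c[v+1]-c[v+2]+1e-9)
        p=ray('scene',u,225+v+t,.078); P.append([p@ex,p@ey])
    P=np.array(P); k=np.polyfit(P[:,1],P[:,0],1); ok=abs(P[:,0]-np.polyval(k,P[:,1]))<.0015; k=np.polyfit(P[ok,1],P[ok,0],1)
    print('front x at mid(-.526)',np.polyval(k,-.526).round(4),'at tip side',np.polyval(k,-.594).round(4),'slope deg',np.degrees(k[0]).round(2),ok.sum(),len(ok))
E
python3 - <<'E'
from h import *
front('s15')
im=cv2.imread('pics/s15.png').mean(2)
for u in (256,260,264,267,268,269,270): print(u,im[250:268,u].round().astype(int))
for u in (280,290,300): print(u,im[240:262,u].round().astype(int))
E
```

```text
front x at mid(-.526) 0.3497 at tip side 0.3491 slope deg 0.55 34 34
256 [144 137 137 137 139 146 149 151 146 152 172 152  78  84  92 123 145 143]
260 [151 149 146 147 145 144 147 144 150 177 131  80  84  98 140 143 140 144]
264 [143 144 149 145 137 144 144 159 181  97  82  90 119 146 140 145 149 148]
267 [145 145 145 144 141 145 158 181  96  82  90 114 140 142 139 143 152 155]
268 [109 129 146 146 144 146 158 149  75  81  90 123 142 135 135 144 154 156]
269 [216 122 110 131 145 142 151 143 129 134 135 142 147 140 138 145 149 154]
270 [241 226 209 118 109 128 147 148 145 145 153 151 149 147 143 142 147 149]
280 [112 113 115 101  48  17   9  52 164 245 239 239 242 238 144  99  29  12
  12  22  79 139]
290 [110 113 113 112 111 164 247 240 239 243 243  95 110 135 147 148 150 146
 145 146 148 148]
300 [ 21  84 206 245 240 239 243 237  89 128 153 148 143 142 144 148 147 146
 144 144 149 151]
```

Run:
```python
from h import *
im=cv2.imread('pics/s15.png').mean(2)
for u in (258,260,262,264,266,267):
    c=im[:,u]; v=250+np.argmax(c[250:262]);
    while c[v+1]>128: v+=1
    a=v+(c[v]-128)/(c[v]-c[v+1])
    w=v+2
    while c[w+1]<118: w+=1
    b=w+(118-c[w])/(c[w+1]-c[w])
    p=ray('scene',u,a,.086);q=ray('scene',u,b,.072); print(u,round(a,2),round(b,2),'outer top',(p@ex).round(4),(p@ey).round(4),'outer bot',(q@ex).round(4),(q@ey).round(4))
for f in('s0','s13'): 
  front(f)
# top view
t=cv2.imread('pics/t15.png').mean(2)
for v in (156,157,158,159): print(v,t[v,188:202].round().astype(int))
for v in (188,190,192,194): print(v,t[v,182:200].round().astype(int))
for v in (166,170): print(v,t[v,188:206].round().astype(int))
```

```text
258 260.57 263.99 outer top 0.3539 -0.6216 outer bot 0.3531 -0.6214
260 260.05 263.48 outer top 0.3543 -0.6166 outer bot 0.3535 -0.6164
262 259.31 262.86 outer top 0.354 -0.6113 outer bot 0.3536 -0.6111
264 258.63 261.98 outer top 0.354 -0.606 outer bot 0.353 -0.6056
266 258.05 261.46 outer top 0.3542 -0.6008 outer bot 0.3534 -0.6004
267 257.62 261.14 outer top 0.3539 -0.5981 outer bot 0.3534 -0.5978
front x at mid(-.526) 0.2658 at tip side 0.2627 slope deg 2.58 11 11
front x at mid(-.526) 0.3442 at tip side 0.344 slope deg 0.16 34 34
156 [138 136 136 138 139 141 147 150 139 131 136 136 138 139]
157 [138 137 135 137 139 141 148 140 131 133 138 136 139 141]
158 [138 134 135 136 138 137 138 129 130 136 138 137 138 141]
159 [137 136 135 136 139 139 133 125 130 136 137 137 137 138]
188 [135 133 134 137 134 103  60  26  24  19  24  24  23  19  21  24  26  17]
190 [138 135 134 135 140 155 165 144 116 103  88  92 102 102 100  88  67  51]
192 [138 137 134 134 155 196 202 173 154 180 200 207 209 210 210 210 209 206]
194 [139 137 137 144 175 201 209 207 209 213 217 217 217 216 215 215 214 214]
166 [137 138 137 130 103  62  34  30  26  22  24  30  56 101 155 194 208 212]
170 [140 136 120  89  52  39  31  36  29  34  25  33  28  28  28  21  20  50]
```

Run:
```python
from h import *
for n,u,v,z in(('f192',186.3,192,.078),('f193',186.1,193,.078),('f194',185.85,194,.078),('b156',194.7,156,.086),('b157',194.35,157,.086)):
    p=ray('top',u,v,z);print(n,(p@ex).round(4),(p@ey).round(4))
t=cv2.imread('pics/t15.png').mean(2)
for v in range(146,157,2):
    r=t[v,190:204]; w=np.clip(r-np.median(t[v,186:193])-4,0,None); 
    print(v,r.round().astype(int))
for v in range(190,198): print(v,t[v,182:192].round().astype(int))
```

```text
f192 0.3499 -0.479
f193 0.3497 -0.4756
f194 0.3496 -0.4723
b156 0.3531 -0.5992
b157 0.3533 -0.5957
146 [137 135 135 132 119 110 113 126 133 120 107 107 105 107]
148 [137 135 131 127 107  87 108 144 136 110 105 107 107 108]
150 [135 137 136 138 135 138 146 137 109  90  84  81  79  78]
152 [134 136 137 135 138 148 151 135 128 133 133 131 129 128]
154 [135 136 139 141 145 155 144 132 134 138 139 138 135 134]
156 [136 138 139 141 147 150 139 131 136 136 138 139 138 138]
190 [138 135 134 135 140 155 165 144 116 103]
191 [138 136 135 132 146 182 196 181 167 167]
192 [138 137 134 134 155 196 202 173 154 180]
193 [141 138 136 139 169 203 210 189 173 196]
194 [139 137 137 144 175 201 209 207 209 213]
195 [137 139 139 139 147 161 174 193 206 211]
196 [137 141 140 140 138 136 142 151 158 162]
197 [141 143 141 140 138 138 136 134 132 133]
```

>>> arm_command(series=[{"offset":[0.0012,-0.002,-0.004],"twist":[0,0.05,-0.03],"grip":1},{"offset":[0.0012,-0.0025,-0.007],"twist":[-0.02,0.06,-0.03],"grip":1},{"offset":[0.0012,-0.0025,-0.0085],"twist":[-0.02,0.06,-0.03],"grip":1},{"offset":[0.0012,-0.0025,-0.0088],"twist":[-0.02,0.06,-0.03],"grip":1}])

```text
clock: 13.47
tcp_pos: [0.5452, 0.0295, 0.0868]
tool_rot: [-0.294, 1.562, -2.111]
contact_force: [0.7, -14.1, 10.9]
width: 0.202
```

Run:
```python
from h import *
rep(); s,p,_=st(); print(s['ft_torque'],'stand y',-.9748*p[0]+.2233*p[1],'x',.2233*p[0]+.9748*p[1]);goal(p[0],p[1],p[2],np.radians(77.0))
snap('wrist','w16'); gap('w16',125)
snap('scene','s16'); front('s16')
```

```text
t 13.47 p [0.5452 0.0295 0.0868] F [  0.7 -14.1  10.9] w 0.202
jaw yaw -14.11 tilt 0.48
F stand -13.6 -3.8
tool axes: stand x in tool [-0.008 -0.021 -1.   ] stand y [ 0.003 -1.     0.021]
[-3.0426392  -0.67051692  0.26293156] stand y -0.5249111034959538 x 0.1505003874805368
offset [0. 0. 0.] twist [-0.185  0.076  0.024]
board slope deg -0.97 y at rear .05 -0.4674 front .23 -0.4704 rms 7e-05 18 18 x 0.167 0.223
fence slope deg -0.66 y at rear .05 -0.4677 front .23 -0.4698 rms 3e-05 18 18 x 0.17 0.224
front x at mid(-.526) 0.3528 at tip side 0.3521 slope deg 0.56 34 34
```

>>> arm_command(series=[{"offset":[0.0011,-0.001,-0.002],"twist":[-0.04,0.03,0],"grip":1},{"offset":[0.0012,-0.002,0],"twist":[-0.08,0.06,-0.02],"grip":1},{"offset":[0.0012,-0.0025,0],"twist":[-0.14,0.07,-0.02],"grip":1},{"offset":[0.0012,-0.0025,0],"twist":[-0.2,0.07,-0.02],"grip":1},{"offset":[0.0012,-0.0025,0],"twist":[-0.2,0.07,-0.02],"grip":1}])

```text
clock: 13.98
tcp_pos: [0.5453, 0.0295, 0.0865]
tool_rot: [1.635, 1.57, -0.162]
contact_force: [8.1, -4.1, 2.1]
width: 0.203
```

Run:
```python
from h import *
rep(); s,p,_=st(); print(s['ft_torque'],'stand y',-.9748*p[0]+.2233*p[1],'x',.2233*p[0]+.9748*p[1]);goal(p[0],p[1],p[2],np.radians(77.0))
snap('wrist','w17'); gap('w17',125)
snap('scene','s17'); front('s17')
```

```text
t 13.98 p [0.5453 0.0295 0.0865] F [ 8.1 -4.1  2.1] w 0.203
jaw yaw -12.98 tilt 0.04
F stand -2.2 -8.8
tool axes: stand x in tool [ 0.    -0.001 -1.   ] stand y [-0.001 -1.     0.001]
[-0.89014881 -1.67654718 -0.66778553] stand y -0.5249392044469658 x 0.1504799433939098
offset [0. 0. 0.] twist [ 0.004 -0.    -0.007]
board slope deg -0.52 y at rear .05 -0.4684 front .23 -0.47 rms 6e-05 18 18 x 0.166 0.222
fence slope deg -0.66 y at rear .05 -0.4677 front .23 -0.4698 rms 3e-05 18 18 x 0.169 0.223
front x at mid(-.526) 0.3523 at tip side 0.3519 slope deg 0.35 34 34
```

>>> arm_command(series=[{"offset":[0.001,-0.0015,0],"twist":[0.02,0,-0.01],"grip":1},{"offset":[0.002,-0.0015,0],"twist":[0.04,0,-0.02],"grip":1},{"offset":[0.0023,-0.0015,0],"twist":[0.06,0,-0.02],"grip":1},{"offset":[0.0023,-0.0015,0],"twist":[0.06,0,-0.02],"grip":1},{"offset":[0.0023,-0.0015,0],"twist":[0.06,0,-0.02],"grip":1},{"offset":[0.0023,-0.0015,0],"twist":[0.06,0,-0.02],"grip":1}])

```text
clock: 14.58
tcp_pos: [0.5453, 0.0295, 0.0864]
tool_rot: [2.027, 1.569, 0.223]
contact_force: [1.5, -2.6, 15.8]
width: 0.203
```

Run:
```python
from h import *
rep(); s,p,_=st(); print(s['ft_torque'],'stand y',-.9748*p[0]+.2233*p[1],'x',.2233*p[0]+.9748*p[1]);goal(p[0],p[1],p[2],np.radians(77.0))
snap('wrist','w18'); gap('w18',125)
snap('scene','s18'); front('s18'); snap('top','t18')
t=cv2.imread('pics/t18.png').mean(2)
for v in range(186,197): print(v,t[v,178:190].round().astype(int))
crop('s18','s18b',190,155,330,310,5);crop('t18','t18b',180,135,270,210,8)
```

```text
t 14.58 p [0.5453 0.0295 0.0864] F [ 1.5 -2.6 15.8] w 0.203
jaw yaw -13.33 tilt 0.08
F stand -2.2 -2.0
tool axes: stand x in tool [ 0.001 -0.008 -1.   ] stand y [-0.001 -1.     0.008]
[-0.89513224 -0.03142235 -0.3000602 ] stand y -0.5249786896751073 x 0.15048237469750136
offset [0. 0. 0.] twist [-0.056 -0.006 -0.012]
board slope deg -0.5 y at rear .05 -0.4684 front .23 -0.47 rms 6e-05 18 18 x 0.166 0.222
fence slope deg -0.67 y at rear .05 -0.4676 front .23 -0.4698 rms 4e-05 18 18 x 0.17 0.223
front x at mid(-.526) 0.3523 at tip side 0.3519 slope deg 0.36 34 34
186 [136 138 139 138 137 136 133 132 109  71  34  23]
187 [136 137 138 137 136 134 135 130 105  64  30  26]
188 [134 135 138 136 135 135 135 134 107  63  28  21]
189 [135 137 138 138 135 134 134 133 119 100  73  41]
190 [134 138 140 137 136 135 134 138 156 165 145 115]
191 [137 137 139 139 137 135 133 146 181 196 180 168]
192 [137 136 136 138 138 137 133 152 194 202 174 153]
193 [137 137 137 139 139 137 135 157 198 209 188 174]
194 [136 135 135 137 138 138 142 162 193 207 208 208]
195 [136 135 135 136 138 138 141 146 159 171 187 205]
196 [133 137 138 139 138 140 141 140 140 141 150 158]
```

View pics/s18b.png

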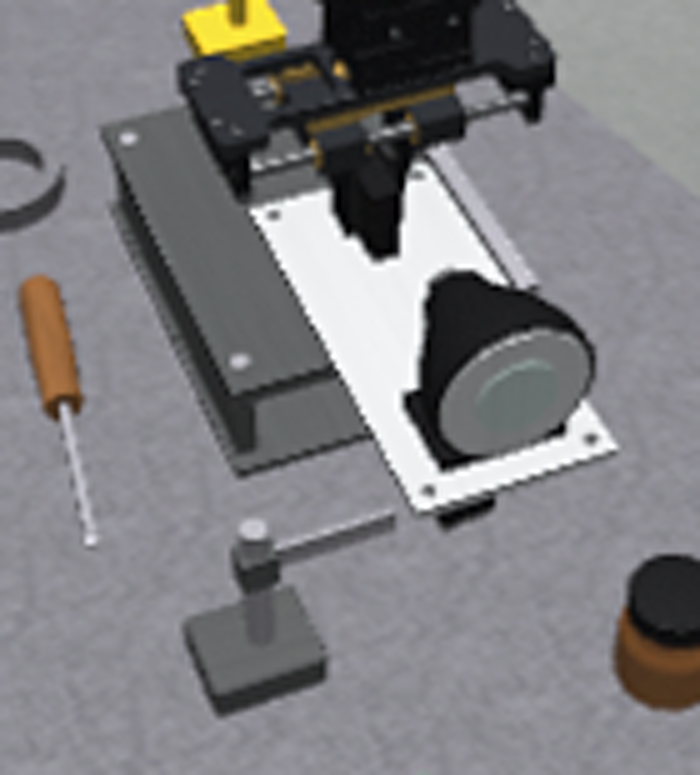

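View pics/t18b.png

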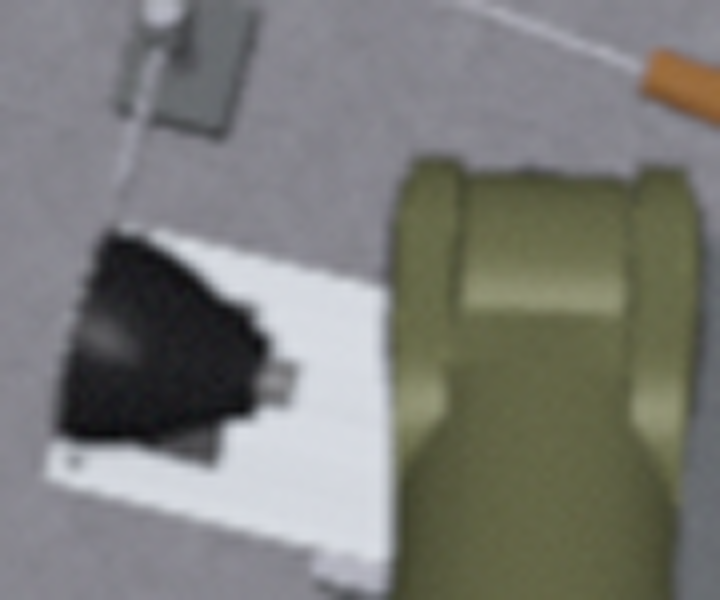

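Front edge and pointer now line up within about 0.5 mm. One small nudge should close the last 0.4 mm (0.17°) at the rear of the fence.

>>> arm_command(series=[{"offset":[0.0012,-0.0015,0],"twist":[0.04,0,-0.03],"grip":1},{"offset":[0.0012,-0.0028,-0.0005],"twist":[0.08,0,-0.05],"grip":1},{"offset":[0.0014,-0.0032,-0.001],"twist":[0.12,0,-0.06],"grip":1},{"offset":[0.0016,-0.003,-0.001],"twist":[0.12,0,-0.06],"grip":1},{"offset":[0.0018,-0.0025,-0.001],"twist":[0.1,0,-0.06],"grip":1},{"offset":[0.002,-0.002,-0.001],"twist":[0.08,0,-0.05],"grip":1},{"offset":[0.002,-0.002,-0.001],"twist":[0.08,0,-0.05],"grip":1}])

```text
clock: 15.32
tcp_pos: [0.5451, 0.0294, 0.0864]
tool_rot: [-1.149, 1.57, -2.96]
contact_force: [0.6, -4.8, 14.6]
width: 0.204
```

Run:
```python
from h import *
rep(); s,p,_=st(); print(s['ft_torque'],s['qvel'].round(3),'stand y',-.9748*p[0]+.2233*p[1],'x',.2233*p[0]+.9748*p[1])
snap('wrist','w19'); gap('w19',125)
snap('scene','s19'); front('s19'); d0=np.load('pics/s19.npy')
# board plane check from scene depth
P=[]
for u in range(255,300,2):
    for v in range(200,262,2):
        im=cv2.imread('pics/s19.png') if not P else im
        if im[v,u].min()>215: P.append(world('scene',u,v,d0[v,u]))
P=np.array(P); A=np.c_[P@ex,P@ey,np.ones(len(P))]; k,*_=np.linalg.lstsq(A,P[:,2],rcond=None); print('plane slope deg',np.degrees(k[:2]).round(2),'mean z',P[:,2].mean().round(4),len(P))
```

```text
t 15.32 p [0.5451 0.0294 0.0864] F [ 0.6 -4.8 14.6] w 0.204
jaw yaw -13.77 tilt 0.05
F stand -4.6 -1.7
tool axes: stand x in tool [-0.    -0.015 -1.   ] stand y [ 0.001 -1.     0.015]
[-1.33853411 -0.41042905  0.09391307] [ 0.    -0.002 -0.     0.002  0.001 -0.004 -0.002] stand y -0.5248282633228918 x 0.15043752251425138
board slope deg -0.69 y at rear .05 -0.4679 front .23 -0.47 rms 0.0001 18 18 x 0.167 0.223
fence slope deg -0.67 y at rear .05 -0.4677 front .23 -0.4698 rms 3e-05 18 18 x 0.17 0.223
front x at mid(-.526) 0.3522 at tip side 0.3518 slope deg 0.42 34 34
plane slope deg [-0.03 -0.27] mean z 0.0772 241
```

Run:
```python
from h import *
snap('scene','s20'); front('s20'); rep()
a=cv2.imread('pics/s0.png').astype(int);b=cv2.imread('pics/s20.png').astype(int)
for n,(u,v) in dict(driver=(200,225),wrench=(191,142),jar=(324,280),tape=(190,190),tray=(408,290),gauge=(242,278)).items():
    print(n,abs(a-b)[v-12:v+12,u-12:u+12].mean().round(2))
print(workorder.hand_in())
```

```text
front x at mid(-.526) 0.3522 at tip side 0.3518 slope deg 0.42 34 34
t 15.47 p [0.5451 0.0294 0.0864] F [ 0.8 -5.6 14.2] w 0.204
jaw yaw -13.77 tilt 0.05
F stand -5.3 -2.1
tool axes: stand x in tool [-0.    -0.015 -1.   ] stand y [ 0.001 -1.     0.015]
driver 0.43
wrench 0.42
jar 0.63
tape 0.45
tray 0.38
gauge 0.44
the job is handed in; nothing more can be done
None
```

I pinched the board by its grip and pushed it sideways until the force showed it seated. I then slid it outward along the fence to the grey gauge's pointer and handed the job in at 15.5 s, still holding it.

**Last checks:**
- **Fence:** the board is flat against it, with a gap of about 0.2 mm and parallel within 0.02° in the wrist view.
- **Pointer:** the front edge is within about 0.4 mm of the tip in the scene view. My last top-camera estimate, just before the final nudge, put it 0.6–0.8 mm short.
- **Level and still:** the plate is level within 0.3° and pressed down with about 14 N. Nothing moved between the last two readings.
- **Other things:** the driver, wrench, jar, tape, tray and gauge look unchanged. I didn't check the relay numerically because the board hides it, but nothing went near it.

**What went less well:**
- **First seating push:** it briefly pulled up on the board with about 6 N and tilted the tool 0.6°. I then added a downward push. I can't rule out that the plate's far side lifted slightly.
- **During the slide:** the board swung up to about 1° off the fence (about 4 mm at the front edge), and I re-seated it each time before finishing.

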